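# Batch-stamp test-kit cartons for the post

### The job

Get every test-kit carton on the grey mat stamped for the post: crank the press's tray fully out to its loading stop, lay each carton right way up in a pocket of its own, crank the tray in until it reaches its stop beneath the stamp bar, and push the plunger head right down to its stop. Then let the plunger come up, crank the loaded tray fully out again, and move all the cartons into the open mail-out tray, each lying flat and right way up on its floor. Leave the water bottle, the beaker and the stack of plates where they are.

Things in the scene. Friction and masses are not known exactly. Their poses are not given: they have to be found in the camera images.
- press: Grey hand stamping press, fixed. Origin: centre of its base plate's underside (280 mm in x, 400 in y, 12 thick). The tray travels along y: tray centre at y = 0 when out, y = -120 mm when in, under the portal (26 mm columns at x = +-125 mm; 34 mm deep beam along x, top 129 mm above the table, bearing the plunger). Handwheel at x = 0, y = +128 mm.
- carriage (a joint): Position of the sliding tray, m: 0 = fully out at the loading stop, 0.12 = fully in at the stop beneath the stamp bar (along the press's -y). Moved only by the handwheel: 80 mm a turn (12.73 mm per rad), clockwise seen from above winds it in; it stays where it is left.
- pocket0 (a point): Centre of the floor of the pocket at the press's -x end of the sliding aluminium tray (210 by 92 mm), 24 mm above the table; axes as the press. Three pockets in a row along x, 70 mm apart, each 46 mm in x, 76 mm in y, 8 mm deep; ridges between them 24 mm wide.
- pocket1 (a point): The same for the middle pocket.
- pocket2 (a point): The same for the pocket at the press's +x end.
- wheel_axis (a point): Point on the upright axis of the handwheel, at the height of the middle of its crank knob, 106 mm above the table. The dark steel wheel is 124 mm across and lies level, its top 80 mm above the table. z points up.
- crank (a point): Middle of the upright black crank knob, a smooth cylinder 22 mm across that stands 42 mm above the wheel (80 to 122 mm above the table), 50 mm from the wheel's axis.
- plunger (a joint): How far the plunger is pressed, in m: 0 = up, 0.020 = at its stop. A spring brings it back up; it takes 7 N to start and about 14 N at the stop.
- plunger_top (a point): Centre of the top of the black mushroom head of the plunger, 48 mm across (flat top 32 mm across), 177 mm above the table when up; it is pressed straight down.
- mat: Thin grey mat, 270 mm by 130 mm, on which the cartons start in a row along its x. Origin: its centre, on the table.
- outtray: Open grey plastic mail-out tray fixed to the table, 290 mm in x, 140 mm in y, 26 mm high, walls and floor 5 mm thick. Origin: centre of its underside.
- outtray_in (a point): Centre of the inner floor of the mail-out tray, 5 mm above the table, with the tray's axes.
- carton0: White test-kit carton, 38 mm in x, 68 mm in y, 36 mm high, 120 g. Origin: centre of its underside; z points out of its top face, which carries a small grey panel. May be absent.
- carton1: White test-kit carton, 38 mm in x, 68 mm in y, 36 mm high, 120 g. Origin: centre of its underside; z points out of its top face, which carries a small grey panel. May be absent.
- carton2: White test-kit carton, 38 mm in x, 68 mm in y, 36 mm high, 120 g. Origin: centre of its underside; z points out of its top face, which carries a small grey panel. May be absent.
- water: Bystander: loose water bottle, 64 mm across, 190 mm high. Origin: centre of its underside.
- beaker: Bystander: loose glass beaker, 72 mm across, 85 mm high. Origin: centre of its underside.
- plates: Bystander: loose stack of white plates, 110 mm across, 40 mm high. Origin: centre of its underside.
Not all that is in view belongs to the job. Leave any black, red or turquoise look-alike of the carton1 alone.

How it is judged:
By the outcome, as a careful person would: the job done as asked, in the order asked, and still so for the second after the job is handed in, with the robot touching nothing.
Of carton0, carton1, carton2 only 2 to 3 are there at a start; the rules pass over those that are not, and their reading is None.
At some moment in a run one of carton0, carton1, carton2 may be knocked a few centimetres aside while the robot is not near it.
It also fails if it takes over 210 s, if anything falls off the work surface, if the arm or the gripper's body presses on something with over 40 N, if the wrist force passes 120 N, or if a joint passes its speed limit or range.

### The arm

A 7-joint arm with a two-finger parallel gripper is mounted at the origin on the work surface. World frame = base frame: x ahead of the robot, y to its left, z up, the work surface at z = 0. Lengths are in m, angles in rad, forces in N, time in s.
With the tool pointing down it reaches from about 0.425 to 0.825 m from the base axis. Payload 3.6 kg.
Tool frame: the origin (TCP) lies at the very end of the fingers, on their centre line; the grasp point (between the pads) lies 19 mm behind it; z points along the fingers, y is the line along which they close (so a half turn about z gives the same grasp; the last joint's range is limited). The gripper opens to 93 mm and grips with 3 to 60 N. Pads are 15 mm wide; open, the fingers measure 128 mm over their backs; the gripper's body (75 mm by 188 mm) begins 65 mm behind the grasp point.
Start: joints at [1.264, 0.615, -0.013, 1.423, 0.008, 1.103, -0.04], TCP at [0.18, -0.625, 0.219] pointing down, gripper open.
Joint ranges: [-3.12, 3.12], [-0.3, 2.06], [-1.34, 1.32], [0.26, 2.42], [-1.36, 4.5], [0.01, 1.98], [-2.84, 2.84]. Speed limits (rad/s): [2.79, 2.79, 3.14, 3.14, 3.14, 3.14, 3.14].

### API

Orientations are given as a unit quaternion [w, x, y, z].
In Python, from bench import r gives the robot as it stands.
- The arm moves only by the tool apply_moves, never from a script. Its argument "series" is text: rows parted by semicolons, each of 7 numbers parted by spaces: the shift along the tool's x, y, z in units of 40 mm (1.0 is 40 mm), then the turn, a rotation vector about the tool's x, y, z in units of 6 degrees (1.0 is 6 degrees), then the opening, from -1 (shut) to 1 (fully open). In form: x y z rx ry rz jaw; .... A call has 1 to 5 rows; each row is the pose to reach, as a shift and turn from the pose commanded when the call began, along the tool's axes at that moment; what a row does not reach only later rows make up. A row lasts 1/12 s, in which the tool goes at most 41.7 mm and 7.16 degrees, less where a joint would pass 70% of its speed; a pose out of reach is approached as far as the arm can. A call with a gripper value outside its range is refused whole. The fingers move at their own pace and stop on an object; "newtons" is the grip in N (left out, the last holds). Time passes only in rows, so rows that repeat a pose let the fingers close. It gives the time, the measured TCP pose, the force, the opening and the grip force at its end, in the units of the state.
- r.sense(): the state, without advancing time (a new reading comes with each control period).
- r.read_camera(name): name is "scene" or "side" or "wrist"; returns the picture (420x560x3 uint8, red, green, blue); there is no depth.
- r.calibration(name): a dict with "fx", "fy", "cx", "cy" (pixels), "dist_coeffs" ([k1, k2, p1, p2, k3] as OpenCV has them; the pictures are not rectified), "position" and "rotation" of the camera in the world. Camera axes: x right, y down, z forward; pixel columns grow to the right and rows downward; lengths in m; the calibration is good to about 2 mm. A picture is of the moment at which its call begins: read the wrist's pose just before it. calibration takes no time and is no camera call; for the wrist camera it gives the pose at the moment of the call.
- r.job_done(): hands the job in; it is judged then, once.
Trained networks look in the newest picture that a camera, given by its name, has taken for a name from the list of things; names that differ only in an ending like _2 or _b are one class to them, and where a whole thing is asked for, a point or a joint stands for the part that bears it (a point fixed in the world has none). Each returns a list of dicts, best first, with "conf" (0 to 1); they miss things now and then, are a little off and sometimes report something else, mostly with a low value. They report only what shows in the picture. A call takes as long as a camera call. They do not tell look-alikes from the thing itself.
- r.outline_of(camera, query): "region" (420x560 bool, what is visible of it) and "extent" ([centre column, centre row, width, height] in pixels, round what is visible of it).
- r.tip_of(camera, query): "centre" ([column, row] in pixels: a listed point, or the origin of a listed thing).
The state is a dict: "clock": time; "joint_positions": joint angles; "joint_vel": joint speeds; "tau": joint torques, N m; "position": TCP position; "orientation": TCP orientation; "force": force on the tool from outside, world axes, zero at the start; "ft_torque": the same for the moment, N m; "grip_width": opening from 0.0 (shut) to 1.0 (fully open); "grip_force": force on a finger pad.
Only numpy, scipy, OpenCV 4.12 (cv2) and the standard library are available. Lean on these libraries where they do the work, as an engineer would, in place of code of your own. Each camera call takes 0.05 s, during which the arm holds its last target. There are 200 camera calls.

## Working session

There is one attempt and no reset: what is moved stays moved. The work goes in short steps, Python scripts to look and compute and a tool call to move; the robot and the scene stay as the last step left them, time stands still between calls to the robot, and variables do not carry over. Pictures are saved under pics/ and viewed, at most 14 in all, crops included, and the job is handed in when it is done.

Besides the shell and the picture viewer there is one more tool, called after ">>>" as name(argument=value, ...) on one line, values as JSON. apply_moves: Moves the arm, as the interface text tells. Its arguments: {"type":"object","properties":{"series":{"type":"string"},"newtons":{"type":"number"}},"required":["series"]}

```bash
ls; mkdir -p pics
python3 - <<'E'
from bench import r
import cv2,numpy as np
s=r.sense();print(s)
for c in("scene","side"):
    im=r.read_camera(c);cv2.imwrite(f"pics/{c}0.png",im[:,:,::-1])
    k=r.calibration(c);print(c,k)
    for q in("press","pocket0","pocket1","pocket2","crank","wheel_axis","plunger_top","mat","outtray_in","carton0","water","beaker","plates"):
        print(q,[(np.round(d["centre"],1).tolist(),round(d["conf"],2)) for d in r.tip_of(c,q)][:5])
E
```

```text
pics
{'clock': 0.0, 'joint_positions': array([ 1.26350158,  0.61591494, -0.01259307,  1.42487799,  0.00810292,
        1.10342806, -0.04039347]), 'joint_vel': array([-2.03300510e-05, -3.65665048e-05, -2.86482808e-04,  3.01595112e-04,
       -3.86439453e-04, -1.43020714e-03, -7.53308808e-05]), 'tau': array([-4.89844001e-05, -4.58939695e+01,  2.09523411e-01, -1.65747464e+01,
       -6.09095930e-02,  2.04857119e-02,  2.26560987e-04]), 'position': array([ 0.1799024 , -0.62378032,  0.21749098]), 'orientation': array([-1.27228189e-03,  9.90155783e-01,  1.39963792e-01, -2.06938764e-04]), 'force': array([0.43010034, 0.43075483, 0.30280075]), 'ft_torque': array([ 0.00384169,  0.05985721, -0.03335582]), 'grip_force': 0.0, 'grip_width': 1.0012246052880105}
scene {'fx': 464.1365056422707, 'fy': 464.1365056422707, 'cx': 271.98255688066354, 'cy': 211.77110366090594, 'dist_coeffs': array([-0.14862202,  0.        ,  0.        ,  0.        ,  0.        ]), 'position': array([ 1.14219897, -0.67330259,  1.04627792]), 'rotation': array([-0.33861357,  0.85401386,  0.36875213, -0.1415028 ])}
press [([292.
[... 1003 characters left out ...]
pocket0 [([287.7, 242.4], 0.93), ([251.4, 231.4], 0.9), ([271.9, 239.7], 0.87)]
pocket1 [([287.7, 242.4], 0.93), ([251.4, 231.4], 0.9), ([271.9, 239.7], 0.87)]
pocket2 [([287.7, 242.4], 0.93), ([251.4, 231.4], 0.9), ([271.9, 239.7], 0.87)]
crank [([254.2, 253.4], 0.7)]
wheel_axis [([246.6, 245.0], 0.85)]
plunger_top [([278.0, 190.3], 0.61)]
mat [([319.6, 203.1], 0.89)]
outtray_in [([216.5, 323.9], 0.67), ([315.7, 202.4], 0.62), ([298.8, 198.2], 0.5)]
carton0 [([359.2, 233.0], 0.84), ([312.8, 202.9], 0.77), ([349.3, 187.4], 0.6), ([375.9, 216.9], 0.55), ([297.4, 198.6], 0.45)]
water [([165.8, 272.8], 0.84)]
beaker [([197.1, 241.7], 0.63), ([223.2, 209.6], 0.3)]
plates [([221.8, 208.8], 0.88)]
```

View pics/scene0.png

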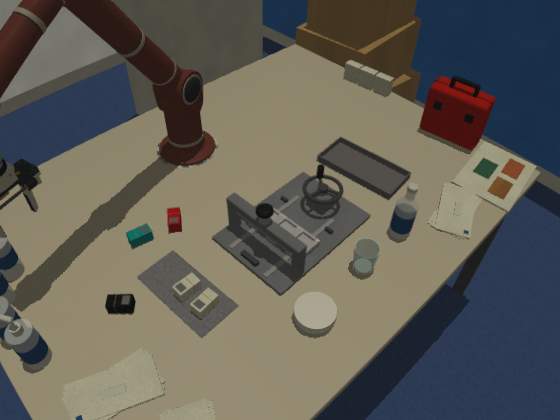

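View pics/side0.png

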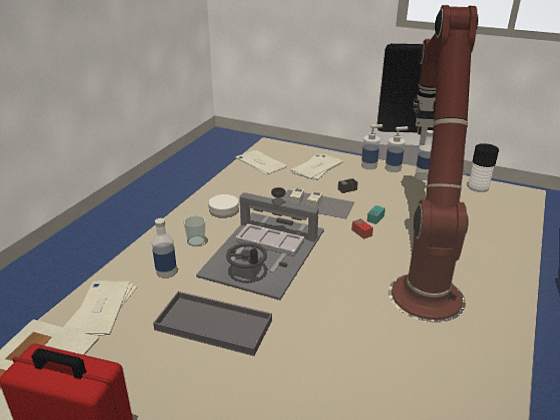

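The scene view shows two white cartons on the mat at about (187,287) and (205,302), with black, red and turquoise look-alikes off the mat. The press is at (290,230) with its tray partly in, the out-tray at (362,167), and the water, beaker and plates to the right. The side view agrees.

```bash
cat > h.py <<'E'
from bench import r
import cv2,numpy as np
from scipy.spatial.transform import Rotation as R
from scipy.optimize import least_squares
def rot(q): return R.from_quat([q[1],q[2],q[3],q[0]])
def ray(k,px):
    K=np.array([[k["fx"],0,k["cx"]],[0,k["fy"],k["cy"]],[0,0,1]])
    p=cv2.undistortPoints(np.array(px,float).reshape(-1,1,2),K,k["dist_coeffs"])[:,0]
    d=np.c_[p,np.ones(len(p))]@rot(k["rotation"]).as_matrix().T
    return np.array(k["position"]),d
def onz(k,px,z):
    o,d=ray(k,px); return o+d*((z-o[2])/d[:,2])[:,None]
def proj(k,P):
    P=rot(k["rotation"]).inv().apply(np.atleast_2d(P)-k["position"])
    K=np.array([[k["fx"],0,k["cx"]],[0,k["fy"],k["cy"]],[0,0,1]])
    return cv2.projectPoints(P.reshape(-1,1,3),np.zeros(3),np.zeros(3),K,k["dist_coeffs"])[0][:,0]
def press_pts(x,y,yaw,L): 
    c,s=np.cos(yaw),np.sin(yaw); L=np.atleast_2d(np.array(L,float))
    return np.c_[x+c*L[:,0]-s*L[:,1],y+s*L[:,0]+c*L[:,1],L[:,2]]
def shift(target,yaw=None):
    """shift of TCP to target in tool axes/40mm, turn about tool z /6deg so that tool-y line is at world yaw"""
    s=r.sense(); Q=rot(s["orientation"]); d=Q.inv().apply(np.array(target)-s["position"])/0.04
    out=d
    if yaw is not None:
        ty=Q.apply([0,1,0]); cur=np.arctan2(ty[1],ty[0]); a=(yaw-cur+np.pi/2)%np.pi-np.pi/2
        out=np.r_[d,-np.degrees(a)/6]
    return np.round(out,3)
def ptgt(loc,yawloc=None):  # press-frame target -> shift
    import json; p=json.load(open("press.json"))
    return shift(press_pts(*p,[loc])[0],None if yawloc is None else p[2]+yawloc)
E
python3 - <<'E'
from h import *
ks,kd=r.calibration("scene"),r.calibration("side")
S={"wheel":([325.8,179.1],.106),"crank":([319,171.6],.101),"pl":([266.7,208.8],.177),"p":([269.1,216.7],.024),"p1":([281.8,232],.024),"p2":([301,247.7],.024),"mat":([189.6,293.9],0),"out":([361.7,166.1],.005),"water":([398.3,232.2],0),"beak":([359.8,267.5],0),"plates":([313.6,316.9],0),"press":([292.5,231.4],0),"c a":([187,287],.036),"c b":([205,302],.036)}
D={"wheel":([246.6,245],.106),"crank":([254.2,253.4],.101),"pl":([278,190.3],.177),"p":([251.4,231.4],.024),"p1":([271.9,239.7],.024),"p2":([287.7,242.4],.024),"mat":([319.6,203.1],0),"out":([216.5,323.9],.005),"water":([165.8,272.8],0),"beak":([197.1,241.7],0),"plates":([221.8,208.8],0),"press":([263.3,251.2],0),"c a":([314,197],.036),"c b":([296.5,193],.036)}
for n in S: print(n,onz(ks,S[n][0],S[n][1])[0].round(3),onz(kd,D[n][0],D[n][1])[0].round(3))
# outtray / mat rectangles by masks
for c,k in(("scene",ks),("side",kd)):
    r.read_camera(c)
    for q,z in(("outtray",.026),("mat",.0),("carton0",.036),("press",.012)):
        for o in r.outline_of(c,q)[:4]:
            m=o["region"].astype(np.uint8); cs=max(cv2.findContours(m,0,2)[0],key=cv2.contourArea)[:,0]
            w=onz(k,cs,z)[:,:2]; b=cv2.minAreaRect((w*1000).astype(np.float32)); print(c,q,round(o["conf"],2),np.round(o["extent"]),np.round(b[0]),np.round(b[1]),round(b[2],1))
E
```

```text
wheel [0.523 0.146 0.106] [0.523 0.124 0.106]
crank [0.483 0.16  0.101] [0.486 0.146 0.101]
pl [ 0.541 -0.112  0.177] [ 0.527 -0.109  0.177]
p [ 0.463 -0.03   0.024] [ 0.603 -0.059  0.024]
p1 [ 0.532 -0.045  0.024] [ 0.518 -0.044  0.024]
p2 [ 0.611 -0.046  0.024] [ 0.464 -0.051  0.024]
mat [ 0.506 -0.361  0.   ] [ 0.475 -0.376  0.   ]
out [0.496 0.373 0.005] [0.492 0.365 0.005]
water [0.759 0.225 0.   ] [0.753 0.229 0.   ]
beak [0.761 0.038 0.   ] [0.757 0.043 0.   ]
plates [ 0.78  -0.171  0.   ] [ 0.791 -0.182  0.   ]
press [ 0.538 -0.005  0.   ] [ 0.53  -0.003  0.   ]
c a [ 0.506 -0.364  0.036] [ 0.49  -0.351  0.036]
c b [ 0.574 -0.358  0.036] [ 0.561 -0.352  0.036]
scene outtray 0.67 [364. 166.  92.  63.] [511. 361.] [305. 172.] 6.2
scene mat 0.92 [190. 295.  96.  90.] [ 490. -363.] [275. 132.] 4.5
scene carton0 0.94 [188. 288.  32.  30.] [ 505. -363.] [58. 74.] 1.6
scene carton0 0.89 [206. 302.  30.  34.] [ 575. -359.] [57. 81.] 7.3
scene carton0 0.71 [122. 305.  32.  20.] [ 428. -522.] [81. 60.] 48.1
scene carton0 0.7 [322. 182.  38.  38.] [480. 170.] [127. 166.] 77.2
scene press 0.76 [289. 231. 157. 135.] [486.  39.] [372. 476.] 1.7
side outtray 0.88 [212. 324. 119.  68.] [495. 379.] [301. 167.] 5.5
side mat 0.65 [319. 205.  69.  30.] [ 419. -376.] [127. 143.] 5.6
side mat 0.41 [267. 241.  70.  33.] [545. -80.] [226. 118.] 2.2
side carton0 0.73 [377. 213.  19.  21.] [ 248. -330.] [119.  56.] 81.4
side carton0 0.67 [298. 197.  15.  16.] [ 556. -339.] [ 49. 109.] 22.5
side carton0 0.65 [348. 186.  17.  19.] [ 407. -497.] [ 74. 120.] 19.3
side carton0 0.55 [315. 198.  14.  18.] [ 485. -343.] [ 53. 115.] 16.2
side press 0.83 [257. 244. 127. 114.] [548. -94.] [343. 662.] 12.6
```

>>> apply_moves(series="0.66 -0.36 -0.18 0 0 0 1; 1.32 -0.73 -0.36 0 0 0 1; 1.98 -1.09 -0.54 0 0 0 1; 2.64 -1.46 -0.72 0 0 0 1; 3.3 -1.82 -0.9 0 0 0 1")

```text
clock: 2.32
position: [0.2877, -0.5169, 0.2551]
orientation: [0.0, 0.99, 0.14, 0.0]
force: [-0.5, -0.3, 0.5]
grip_width: 0.999
grip_force: 0.0
```

>>> apply_moves(series="0.66 -0.36 -0.18 0 0 0 1; 1.32 -0.73 -0.36 0 0 0 1; 1.98 -1.09 -0.54 0 0 0 1; 2.64 -1.46 -0.72 0 0 0 1; 3.3 -1.82 -0.9 0 0 0 1")

```text
clock: 2.73
position: [0.3943, -0.4102, 0.2912]
orientation: [0.0, 0.99, 0.14, 0.0]
force: [0.4, 0.1, -0.1]
grip_width: 0.999
grip_force: 0.0
```

>>> apply_moves(series="0.66 -0.36 -0.18 0 0 -0.8 1; 1.32 -0.73 -0.36 0 0 -1.7 1; 1.98 -1.09 -0.54 0 0 -2.5 1; 2.64 -1.46 -0.72 0 0 -3.4 1; 3.3 -1.82 -0.9 0 0 -4.2 1")

```text
clock: 3.15
position: [0.5009, -0.3037, 0.3273]
orientation: [0.0, 0.935, 0.355, 0.0]
force: [0.4, 0.9, -0.2]
grip_width: 0.998
grip_force: 0.0
```

>>> apply_moves(series="0 0 0 0 0 -1 1; 0 0 0 0 0 -2 1; 0 0 0 0 0 -3 1; 0 0 0 0 0 -4.2 1; 0 0 0 0 0 -4.2 1")

```text
clock: 3.57
position: [0.5, -0.305, 0.3266]
orientation: [-0.0, 0.836, 0.549, 0.0]
force: [-0.2, 0.1, -0.3]
grip_width: 0.999
grip_force: 0.0
```

>>> apply_moves(series="0 0 0 0 0 -1 1; 0 0 0 0 0 -2 1; 0 0 0 0 0 -3 1; 0 0 0 0 0 -4.2 1; 0 0 0 0 0 -4.2 1")

```text
clock: 3.98
position: [0.4999, -0.3051, 0.3266]
orientation: [-0.0, 0.697, 0.717, 0.0]
force: [-0.8, 0.8, -0.0]
grip_width: 0.999
grip_force: 0.0
```

Run:
```python
from h import *
s=r.sense();k=r.calibration("wrist");im=r.read_camera("wrist");cv2.imwrite("pics/w1.png",im[:,:,::-1])
print(s["position"],s["orientation"],s["joint_positions"].round(2),k["position"],rot(k["rotation"]).as_matrix()[:,2].round(2))
for q,z in(("carton0",.036),("mat",0)):
  for o in r.outline_of("wrist",q):
    m=o["region"].astype(np.uint8); cs=max(cv2.findContours(m,0,2)[0],key=cv2.contourArea)[:,0]
    b=cv2.minAreaRect((onz(k,cs,z)[:,:2]*1000).astype(np.float32)); print(q,round(o["conf"],2),np.round(o["extent"]),np.round(b[0]),np.round(b[1]),round(b[2],1))
```

```text
[ 0.49990217 -0.30512682  0.32659162] [-1.34417540e-04  6.96994468e-01  7.17076487e-01  6.92715626e-05] [ 0.75  0.45 -0.39  1.43  0.17  1.29  0.38] [ 0.4986867  -0.23385136  0.49174798] [ 0.01 -0.25 -0.97]
carton0 0.94 [278. 208.  31.  54.] [ 495. -355.] [38. 72.] 0.8
carton0 0.87 [110. 202.  40.  55.] [ 264. -350.] [78. 51.] 80.4
carton0 0.69 [327. 206.  32.  51.] [ 563. -351.] [40. 74.] 7.3
carton0 0.64 [232. 292.  33.  21.] [ 432. -492.] [40. 38.] 50.1
carton0 0.61 [114. 119.  65.  54.] [ 280. -242.] [46. 78.] 57.0
mat 0.69 [273. 206. 191.  96.] [ 492. -362.] [270. 131.] 4.0
```

View pics/w1.png

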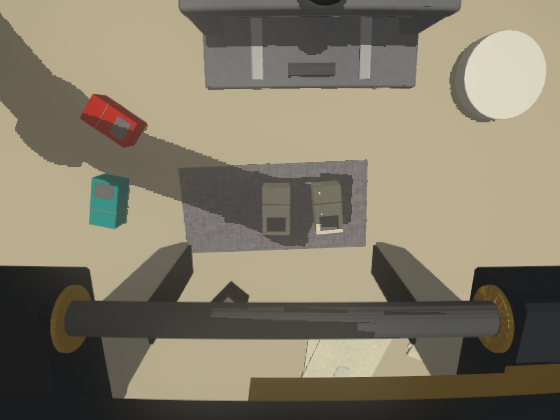

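The wrist view shows both cartons right way up (grey panel on top) on the mat at (278,208) and (327,206), side by side. The red and turquoise look-alikes are to the left and the plates upper right.

>>> apply_moves(series="0.68 0.05 -0.06 0 0 0 1; 1.36 0.1 -0.12 0 0 0 1; 2.04 0.15 -0.18 0 0 0 1; 2.72 0.2 -0.24 0 0 0 1; 3.4 0.25 -0.3 0 0 0 1")

```text
clock: 4.55
position: [0.506, -0.1674, 0.339]
orientation: [0.0, 0.698, 0.716, 0.0]
force: [0.0, -0.6, -0.7]
grip_width: 1.004
grip_force: 0.0
```

>>> apply_moves(series="0.68 0.05 -0.06 0 0 0 1; 1.36 0.1 -0.12 0 0 0 1; 2.04 0.15 -0.18 0 0 0 1; 2.72 0.2 -0.24 0 0 0 1; 3.4 0.25 -0.3 0 0 0 1")

```text
clock: 4.97
position: [0.512, -0.0311, 0.351]
orientation: [0.0, 0.698, 0.716, 0.0]
force: [0.5, -0.4, -0.5]
grip_width: 1.0
grip_force: 0.0
```

>>> apply_moves(series="0.68 0.05 -0.06 0 0 0 1; 1.36 0.1 -0.12 0 0 0 1; 2.04 0.15 -0.18 0 0 0 1; 2.72 0.2 -0.24 0 0 0 1; 3.4 0.25 -0.3 0 0 0 1")

```text
clock: 5.38
position: [0.5179, 0.1051, 0.363]
orientation: [0.0, 0.698, 0.716, 0.0]
force: [-0.7, -0.1, 0.4]
grip_width: 1.002
grip_force: 0.0
```

Run:
```python
from h import *
s=r.sense();k=r.calibration("wrist");im=r.read_camera("wrist");cv2.imwrite("pics/w2.png",im[:,:,::-1])
print(s["position"],s["orientation"],k["position"])
for q,z in(("wheel_axis",.106),("crank",.101),("plunger_top",.177),("pocket0",.024),("press",0),("outtray_in",.005),("mat",0)):
    print(q,[(np.round(d["centre"],1).tolist(),round(d["conf"],2),onz(k,d["centre"],z)[0].round(4).tolist()) for d in r.tip_of("wrist",q)][:4])
```

```text
[0.51793617 0.10514492 0.36303257] [1.91975722e-04 6.97869316e-01 7.16225069e-01 1.76632097e-04] [0.51678001 0.1764587  0.52814106]
wheel_axis [([287.5, 152.7], 0.9, [0.5252, 0.1352, 0.106])]
crank [([253.3, 128.9], 0.87, [0.4833, 0.1622, 0.101]), ([243.1, 256.7], 0.34, [0.4707, -0.0033, 0.101])]
plunger_top [([286.6, 367.4], 0.68, [0.5304, -0.1142, 0.177])]
pocket0 [([333.3, 263.5], 0.9, [0.604, -0.0437, 0.024]), ([286.0, 263.4], 0.81, [0.5297, -0.0452, 0.024]), ([240.5, 260.1], 0.7, [0.4582, -0.0415, 0.024])]
press [([285.9, 227.5], 0.65, [0.5283, 0.0062, 0.0])]
outtray_in [([253.5, 128.0], 0.57, [0.4761, 0.1603, 0.005])]
mat []
```

View pics/w2.png

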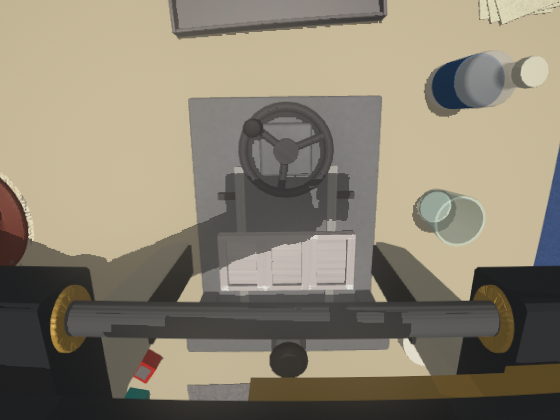

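The wrist view shows the press: wheel centre (287,152), crank knob (253,129) at the upper left of the wheel, tray with three empty pockets at (240/286/333, 262), and the plunger head at (288,360). The out-tray is at the top.

Run:
```python
from h import *
import json
k=r.calibration("wrist")
print(onz(k,[[191,97],[381,97]],.012).round(4))
# fit
obs=[([0,.128,.106],[287.5,152.7]),([0,-.12,.177],[286.6,367.4]),([-.14,.2,.012],[191,97]),([.14,.2,.012],[381,97])]
pk=[(-.07,[240.5,260.1]),(0,[286,263.4]),(.07,[333.3,263.5])]
def f(p):
    e=[proj(k,press_pts(*p[:3],[l]))[0]-np.array(o) for l,o in obs]+[proj(k,press_pts(*p[:3],[[x,-p[3],.024]]))[0]-np.array(o) for x,o in pk]
    return np.ravel(e)
s=least_squares(f,[.528,.006,.01,.05],loss="soft_l1");print(s.x.round(4),s.fun.round(1))
json.dump(list(s.x[:3]),open("press.json","w"))
p=s.x[:3]; c=onz(k,[[253.3,128.9]],.101)[0]; l=press_pts(0,0,-p[2],[c-[p[0],p[1],0]])[0]; print("crank local",l, np.degrees(np.arctan2(l[1]-.128,l[0])))
a=np.arctan2(l[1]-.128,l[0]); print(ptgt([.05*np.cos(a),.128+.05*np.sin(a),.15],0),ptgt([.05*np.cos(a),.128+.05*np.sin(a),.088],0))
```

```text
[[0.387  0.1988 0.012 ]
 [0.6587 0.2059 0.012 ]]
[0.5283 0.0029 0.0222 0.0505] [ 0.   0.8  0.3 -0.1 -2.2 -0.7  3.5  0.   0.7  2.6 -0.2 -0.6 -2.9 -0.6]
crank local [-0.04129168  0.15692914  0.101     ] 144.98473450085206
[ 1.443 -0.821  5.311  0.034] [ 1.444 -0.82   6.861  0.034]
```

>>> apply_moves(series="0.3 -0.17 0.85 0 0 0 1; 0.6 -0.34 1.7 0 0 0 1; 0.9 -0.51 2.55 0 0 0 1; 1.2 -0.68 3.4 0 0 0 1; 1.44 -0.82 4 0 0 0 1")

```text
clock: 6.2
position: [0.4821, 0.1592, 0.2002]
orientation: [-0.001, 0.697, 0.717, -0.001]
force: [-1.0, -0.1, -0.5]
grip_width: 1.002
grip_force: 0.0
```

Run:
```python
from h import *
import json
k=r.calibration("wrist");p=json.load(open("press.json"))
im=r.read_camera("wrist");cv2.imwrite("pics/w3.png",im[:,:,::-1])
for q,z in(("wheel_axis",.106),("crank",.101)):
    for d in r.tip_of("wrist",q): print(q,d,onz(k,d["centre"],z)[0].round(4))
a=np.radians(145);print(r.sense()["position"],ptgt([.05*np.cos(a),.128+.05*np.sin(a),.088],0),press_pts(*p,[[.05*np.cos(a),.128+.05*np.sin(a),.1]]))
```

```text
wheel_axis {'centre': [331.6, 239.4], 'conf': 0.68} [0.5228 0.1379 0.106 ]
crank {'centre': [282.2, 207.5], 'conf': 0.57} [0.483  0.1617 0.101 ]
[0.48275495 0.15950832 0.2017446 ] [-0.019  0.037  2.844  0.07 ] [[0.48387606 0.15865258 0.1       ]]
```

View pics/w3.png

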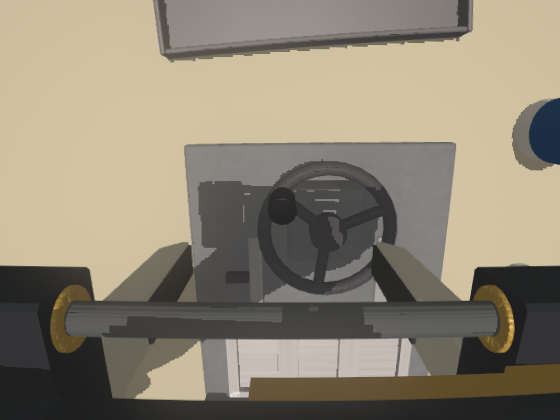

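The wrist view shows the knob at (282,205) between the open fingers and the wheel hub at (328,232). The alignment suits a straight descent.

>>> apply_moves(series="0.01 0.02 0.8 0 0 0 1; 0.01 0.02 1.6 0 0 0 1; 0.01 0.02 2.3 0 0 0 1; 0.01 0.02 2.83 0 0 0 1; 0.01 0.02 2.83 0 0 0 1")

```text
clock: 6.77
position: [0.4846, 0.1585, 0.0878]
orientation: [-0.0, 0.698, 0.716, -0.002]
force: [1.0, 0.1, 0.1]
grip_width: 0.999
grip_force: 0.0
```

>>> apply_moves(series="0 0 0 0 0 0 -1; 0 0 0 0 0 0 -1; 0 0 0 0 0 0 -1; 0 0 0 0 0 0 -1; 0 0 0 0 0 0 -1", newtons=15)

```text
clock: 7.18
position: [0.4852, 0.161, 0.0908]
orientation: [0.001, 0.697, 0.717, 0.001]
force: [0.1, -0.0, -0.3]
grip_width: 0.69
grip_force: 0.0
```

>>> apply_moves(series="0 0 0 0 0 0 -1; 0 0 0 0 0 0 -1; 0 0 0 0 0 0 -1; 0 0 0 0 0 0 -1; 0 0 0 0 0 0 -1")

```text
clock: 7.6
position: [0.4843, 0.1609, 0.0895]
orientation: [-0.0, 0.697, 0.717, -0.0]
force: [-0.3, 0.3, 0.1]
grip_width: 0.333
grip_force: 0.0
```

```bash
cat > cr.py <<'E'
from h import *
import json,sys
p=json.load(open("press.json"))
def run(a0,a1,n):
    """rows along wheel arc from press-frame angle a0 to a1 (deg), n rows; relative to commanded pose at a0"""
    s=r.sense();Q=rot(s["orientation"])
    for a in np.linspace(a0,a1,n+1)[1:]:
        d=.05*np.array([np.cos(np.radians(a)+p[2])-np.cos(np.radians(a0)+p[2]),np.sin(np.radians(a)+p[2])-np.sin(np.radians(a0)+p[2]),0])
        print(round(a),(Q.inv().apply(d)/.04).round(2))
s=r.sense(); print(s["position"],s["force"],s["grip_width"]*93)
l=press_pts(0,0,-p[2],[s["position"]-[p[0],p[1],0]])[0]; print(l)
run(*map(float,sys.argv[1:3]),int(sys.argv[3]))
E
python3 cr.py 145 325 5;python3 cr.py 145 245 5; python3 cr.py 245 365 5
```

```text
[0.48428848 0.16086645 0.08945555] [-0.31548397  0.25432231  0.10059173] 30.974712429223562
[-0.04049616  0.158883    0.08945555]
181 [-0.74 -0.23 -0.  ]
217 [-1.47  0.01 -0.  ]
253 [-1.92  0.64 -0.  ]
289 [-1.91  1.42 -0.  ]
325 [-1.45  2.04 -0.  ]
[0.48428848 0.16086645 0.08945555] [-0.31548397  0.25432231  0.10059173] 30.974712429223562
[-0.04049616  0.158883    0.08945555]
165 [-0.39 -0.19 -0.  ]
185 [-0.82 -0.23 -0.  ]
205 [-1.24 -0.12 -0.  ]
225 [-1.6   0.13 -0.  ]
245 [-1.85  0.48 -0.  ]
[0.48428848 0.16086645 0.08945555] [-0.31548397  0.25432231  0.10059173] 30.974712429223562
[-0.04049616  0.158883    0.08945555]
269 [-0.12  0.51 -0.  ]
293 [-0.03  1.02 -0.  ]
317 [ 0.27  1.44 -0.  ]
341 [ 0.71  1.72 -0.  ]
365 [ 1.23  1.78 -0.  ]
```

>>> apply_moves(series="0 0 0 0 0 0 -1; 0 0 0 0 0 0 -1; 0 0 0 0 0 0 -1; 0 0 0 0 0 0 -1; 0 0 0 0 0 0 -1", newtons=15)

```text
clock: 8.02
position: [0.4824, 0.1613, 0.0893]
orientation: [-0.001, 0.696, 0.718, -0.001]
force: [-4.8, 1.3, 3.6]
grip_width: 0.231
grip_force: 15.0
```

>>> apply_moves(series="-0.39 -0.19 0 0 0 0 -1; -0.82 -0.23 0 0 0 0 -1; -1.24 -0.12 0 0 0 0 -1; -1.6 0.13 0 0 0 0 -1; -1.85 0.48 0 0 0 0 -1")

```text
clock: 8.43
position: [0.4905, 0.0772, 0.0873]
orientation: [-0.004, 0.696, 0.718, -0.019]
force: [-20.8, -18.3, 15.3]
grip_width: 0.087
grip_force: 15.2
```

```bash
python3 cr.py 245 365 5|head -2
python3 - <<'E'
from h import *
import json
p=json.load(open("press.json"))
k=r.calibration("scene");r.read_camera("scene")
for d in r.tip_of("scene","pocket1"): 
  w=onz(k,d["centre"],.024)[0]; print(round(d["conf"],2),press_pts(0,0,-p[2],[w-[p[0],p[1],0]])[0].round(3))
E
```

```text
[0.49048356 0.07717633 0.08729451] [-20.79239783 -18.33436823  15.29145098] 8.097766586191248
[-0.03615943  0.07507602  0.08729451]
0.86 [-0.009 -0.034  0.024]
0.67 [ 0.074 -0.04   0.024]
0.61 [-0.062 -0.024  0.024]
0.41 [0.238 0.188 0.024]
```

>>> apply_moves(series="0 0 0 0 0 0 1; 0 0 0 0 0 0 1; 0 0 -1 0 0 0 1; 0 0 -2 0 0 0 1; 0 0 -3 0 0 0 1")

```text
clock: 8.95
position: [0.506, 0.086, 0.2103]
orientation: [0.0, 0.697, 0.717, -0.0]
force: [1.5, -0.3, -0.3]
grip_width: 0.332
grip_force: 0.0
```

```bash
cat > look.py <<'E'
from h import *
import json,sys
p=json.load(open("press.json"))
def loc(w): return press_pts(0,0,-p[2],[w-[p[0],p[1],0]])[0].round(4)
k=r.calibration("wrist");im=r.read_camera("wrist");cv2.imwrite(f"pics/{sys.argv[1]}.png",im[:,:,::-1])
s=r.sense();print(s["position"],loc(s["position"]),s["grip_width"]*93,s["force"].round(1))
for q,z in(("wheel_axis",.106),("crank",.101),("pocket1",.024)):
    for d in r.tip_of("wrist",q)[:3]: print(q,round(d["conf"],2),np.round(d["centre"]),onz(k,d["centre"],z)[0].round(4),loc(onz(k,d["centre"],z)[0]))
E
python3 look.py w4
```

```text
[0.51127401 0.08849112 0.21874702] [-0.0151  0.0859  0.2187] 34.741907460963 [0.9 1.1 2.6]
wheel_axis 0.65 [302. 145.] [0.5207 0.1373 0.106 ] [-0.0047  0.1345  0.106 ]
crank 0.82 [264. 199.] [0.4923 0.0924 0.101 ] [-0.034   0.0903  0.101 ]
crank 0.24 [501. 223.] [0.6936 0.0771 0.101 ] [0.1669 0.0705 0.101 ]
pocket1 0.86 [238. 280.] [ 0.4608 -0.0193  0.024 ] [-0.068  -0.0207  0.024 ]
pocket1 0.77 [299. 286.] [ 0.5297 -0.0249  0.024 ] [ 0.0008 -0.0278  0.024 ]
```

View pics/w4.png

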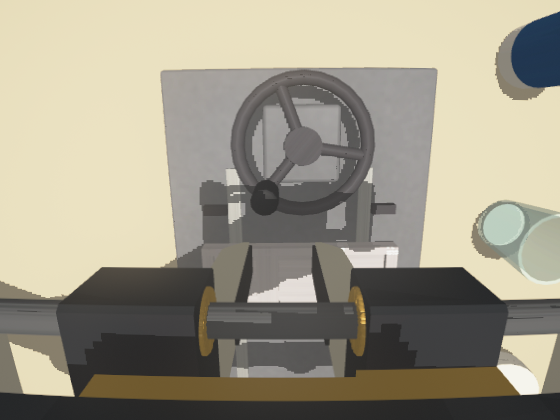

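The wrist view shows the knob at (264,198), now at the lower left of the wheel. The tray moved outward by about 18 mm before the fingers slipped off, so I'll regrip harder and go slower.

```bash
sed -i 's/^p=json.*/p=json.load(open("press.json"))/' cr.py
python3 - <<'E'
from h import *
a=np.radians(230)
print(ptgt([-.001+.05*np.cos(a),.130+.05*np.sin(a),.088],0))
E
python3 cr.py 230 305 5; python3 cr.py 305 372 5
```

```text
[ 0.185 -0.36   3.064  0.061]
[0.50718131 0.08689186 0.21061878] [-0.04705682  0.25625395 -0.65725712] 46.91346655532573
[-0.01925023  0.08441869  0.21061878]
245 [-0.18  0.27  0.  ]
260 [-0.28  0.58  0.  ]
275 [-0.29  0.91  0.  ]
290 [-0.22  1.23  0.01]
305 [-0.08  1.52  0.01]
[0.50718131 0.08689186 0.21061878] [-0.04705682  0.25625395 -0.65725712] 46.91346655532573
[-0.01925023  0.08441869  0.21061878]
318 [0.19 0.22 0.  ]
332 [0.43 0.39 0.  ]
345 [0.7 0.5 0. ]
359 [0.99 0.54 0.  ]
372 [1.28 0.51 0.  ]
```

>>> apply_moves(series="0.18 -0.36 0 0 0 0 0.4; 0.18 -0.36 0.7 0 0 0 0.4; 0.18 -0.36 1.5 0 0 0 0.4; 0.18 -0.36 2.3 0 0 0 0.4; 0.18 -0.36 3.06 0 0 0 0.4")

```text
clock: 9.57
position: [0.4901, 0.0933, 0.0843]
orientation: [-0.0, 0.697, 0.717, -0.001]
force: [0.8, 1.2, -0.9]
grip_width: 0.699
grip_force: 0.0
```

>>> apply_moves(series="0 0 0 0 0 0 -1; 0 0 0 0 0 0 -1; 0 0 0 0 0 0 -1; 0 0 0 0 0 0 -1; 0 0 0 0 0 0 -1", newtons=60)

```text
clock: 9.98
position: [0.4913, 0.0941, 0.0875]
orientation: [0.0, 0.697, 0.717, 0.0]
force: [-1.1, -0.1, -0.4]
grip_width: 0.388
grip_force: 0.0
```

>>> apply_moves(series="0 0 0 0 0 0 -1; 0 0 0 0 0 0 -1; 0 0 0 0 0 0 -1; 0 0 0 0 0 0 -1; 0 0 0 0 0 0 -1", newtons=60)

```text
clock: 10.4
position: [0.4918, 0.0943, 0.0876]
orientation: [0.0, 0.697, 0.717, 0.001]
force: [0.6, -0.0, 2.4]
grip_width: 0.228
grip_force: 60.0
```

>>> apply_moves(series="-0.18 0.27 0 0 0 0 -1; -0.28 0.58 0 0 0 0 -1; -0.29 0.91 0 0 0 0 -1; -0.22 1.23 0 0 0 0 -1; -0.08 1.52 0 0 0 0 -1", newtons=60)

```text
clock: 10.82
position: [0.5504, 0.0789, 0.0874]
orientation: [0.005, 0.699, 0.715, -0.01]
force: [3.4, -16.6, 7.0]
grip_width: 0.179
grip_force: 57.3
```

Flat pads slip off the smooth knob, so I'll push it from behind with the closed fingers as a post instead.

>>> apply_moves(series="0 0 0 0 0 0 -0.3; 0 0 0 0 0 0 -0.3; 0 0 -0.7 0 0 0 -0.3; 0 0 -1.4 0 0 0 -0.3; 0 0 -1.8 0 0 0 -1", newtons=20)

```text
clock: 11.23
position: [0.5528, 0.0928, 0.1612]
orientation: [0.001, 0.697, 0.717, 0.001]
force: [0.5, 0.2, 0.0]
grip_width: 0.311
grip_force: 0.0
```

>>> apply_moves(series="0 0 0 0 0 0 -1; 0 0 0 0 0 0 -1; 0 0 0 0 0 0 -1; 0 0 0 0 0 0 -1; 0 0 0 0 0 0 -1")

```text
clock: 11.65
position: [0.551, 0.0925, 0.1578]
orientation: [-0.001, 0.697, 0.718, -0.001]
force: [-0.9, -0.2, -0.4]
grip_width: 0.009
grip_force: 0.0
```

```bash
cat > post.py <<'E'
# python3 post.py start dir  step rows  : press-frame angles; prints approach shift and rows per call for pushing the knob with the closed fingers
from h import *
import json,sys
p=json.load(open("press.json")); C=press_pts(*p,[[-.001,.130,0]])[0,:2]
A,B,RK=.0075,.0175,.011
def post(th,sg,ax,ay,gap=0):
    th=np.radians(th)+p[2]; k=C+.05*np.array([np.cos(th),np.sin(th)]); t=sg*np.array([-np.sin(th),np.cos(th)])
    sat=lambda v:np.clip(v/.4,-1,1)
    return k-(RK+gap)*t-A*sat(t@ax)*ax-B*sat(t@ay)*ay
if __name__=="__main__":
    a0,sg,st,n=float(sys.argv[1]),int(sys.argv[2]),float(sys.argv[3]),int(sys.argv[4])
    s=r.sense();M=rot(s["orientation"]).as_matrix();ax,ay=M[:2,0]/np.linalg.norm(M[:2,0]),M[:2,1]/np.linalg.norm(M[:2,1])
    c0=post(a0,sg,ax,ay,.008); print("pos",s["position"].round(4),"w",round(s["grip_width"]*93,1),"approach",((c0-s["position"][:2])@np.c_[ax,ay]/.04).round(2),"down",round((s["position"][2]-.087)/.04,2))
    ref=c0; row=[]
    for i in range(1,n+1):
        c=post(a0+sg*st*i,sg,ax,ay); d=(c-ref)@np.c_[ax,ay]/.04; row.append("%.2f %.2f 0 0 0 0 -1"%tuple(d))
        if i%5==0 or i==n: print(a0+sg*st*i,"; ".join(row)); row=[]; ref=c
E
python3 look.py w5; python3 post.py 302 1 14 5
```

```text
[0.55127891 0.09259515 0.15792896] [0.025  0.0891 0.1579] 0.4635973460033101 [ 1.  -0.   0.1]
wheel_axis 0.61 [237. 163.] [0.5227 0.1356 0.106 ] [-0.0026  0.1328  0.106 ]
crank 0.92 [291. 222.] [0.5577 0.0962 0.101 ] [0.0314 0.0926 0.101 ]
pos [0.5517 0.0928 0.1586] w 0.6 approach [-0.48 -0.84] down 1.79
372.0 0.24 0.45 0 0 0 0 -1; 0.44 0.69 0 0 0 0 -1; 0.70 1.00 0 0 0 0 -1; 0.99 1.38 0 0 0 0 -1; 1.30 1.69 0 0 0 0 -1
```

>>> apply_moves(series="-0.24 -0.42 0 0 0 0 -1; -0.48 -0.84 0 0 0 0 -1; -0.48 -0.84 0.6 0 0 0 -1; -0.48 -0.84 1.2 0 0 0 -1; -0.48 -0.84 1.77 0 0 0 -1")

```text
clock: 12.27
position: [0.5191, 0.0723, 0.0878]
orientation: [0.0, 0.697, 0.717, 0.0]
force: [0.9, 0.0, 0.0]
grip_width: 0.001
grip_force: 0.0
```

>>> apply_moves(series="0 0 0 0 0 0 -1; 0.12 0.22 0 0 0 0 -1; 0.24 0.45 0 0 0 0 -1; 0.34 0.57 0 0 0 0 -1; 0.44 0.69 0 0 0 0 -1")

```text
clock: 12.68
position: [0.5456, 0.0907, 0.0885]
orientation: [-0.0, 0.697, 0.717, -0.001]
force: [-1.7, -0.7, -0.0]
grip_width: 0.002
grip_force: 1.0
```

>>> apply_moves(series="0.13 0.15 0 0 0 0 -1; 0.26 0.31 0 0 0 0 -1; 0.4 0.5 0 0 0 0 -1; 0.55 0.69 0 0 0 0 -1; 0.7 0.85 0 0 0 0 -1")

```text
clock: 13.1
position: [0.578, 0.1161, 0.0879]
orientation: [0.001, 0.697, 0.717, -0.005]
force: [-7.8, -14.3, 5.4]
grip_width: 0.004
grip_force: 7.0
```

```bash
python3 look.py w6; python3 post.py 365 1 5 10
```

```text
[0.57866337 0.11571313 0.08771476] [0.0529 0.1116 0.0877] 0.7281660837427204 [-3.1 -7.6  3.3]
wheel_axis 0.59 [161. 233.] [0.5239 0.1357 0.106 ] [-0.0014  0.1328  0.106 ]
crank 0.82 [270. 234.] [0.5727 0.1351 0.101 ] [0.0473 0.1311 0.101 ]
pocket1 0.97 [127. 348.] [0.4594 0.0087 0.024 ] [-0.0687  0.0073  0.024 ]
pos [0.5787 0.1158 0.0878] w 0.2 approach [-0.09  0.03] down 0.02
390.0 0.31 0.09 0 0 0 0 -1; 0.42 0.18 0 0 0 0 -1; 0.53 0.26 0 0 0 0 -1; 0.64 0.31 0 0 0 0 -1; 0.75 0.29 0 0 0 0 -1
415.0 0.11 -0.04 0 0 0 0 -1; 0.21 -0.08 0 0 0 0 -1; 0.30 -0.14 0 0 0 0 -1; 0.40 -0.20 0 0 0 0 -1; 0.48 -0.28 0 0 0 0 -1
```

>>> apply_moves(series="0.08 0 0 0 0 0 -1; 0.16 0 0 0 0 0 -1; 0.25 0 0 0 0 0 -1; 0.25 0 0 0 0 0 -1; 0.25 0 0 0 0 0 -1")

```text
clock: 13.72
position: [0.5787, 0.116, 0.0878]
orientation: [0.006, 0.699, 0.715, -0.01]
force: [-4.3, -19.7, 8.1]
grip_width: 0.003
grip_force: 9.7
```

```bash
python3 look.py w7
```

```text
[0.57862398 0.11600381 0.08779035] [0.0528 0.1119 0.0878] 0.23554773938293733 [ -3.1 -18.3   7.4]
wheel_axis 0.65 [158. 237.] [0.5236 0.1345 0.106 ] [-0.0018  0.1317  0.106 ]
crank 0.85 [268. 235.] [0.5726 0.1351 0.101 ] [0.0473 0.1312 0.101 ]
pocket1 0.94 [128. 348.] [0.4597 0.0078 0.024 ] [-0.0685  0.0064  0.024 ]
```

View pics/w7.png

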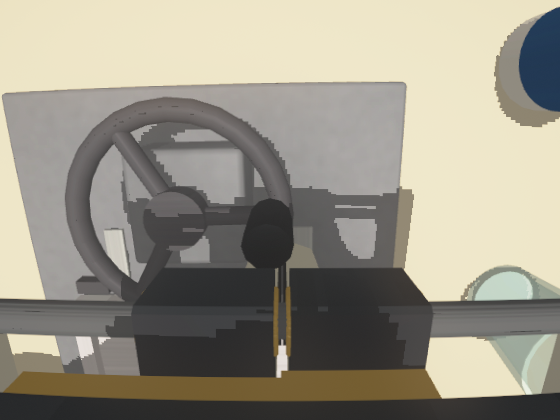

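The view shows the knob at (268,235) held against the fingers and not moving at 20 N. The tray is at its loading stop.

>>> apply_moves(series="-0.6 -0.1 0 0 0 0 -1; -0.6 -0.1 -1 0 0 0 -0.5; -0.6 -0.1 -2 0 0 0 0.5; -0.6 -0.1 -3 0 0 0 1; -0.6 -0.1 -4 0 0 0 1")

```text
clock: 14.33
position: [0.5767, 0.1076, 0.2509]
orientation: [-0.0, 0.696, 0.718, 0.002]
force: [0.7, -0.2, -0.5]
grip_width: 0.244
grip_force: 0.0
```

>>> apply_moves(series="-1 -0.2 0 0 0 0 1; -2 -0.4 0 0 0 0 1; -3 -0.6 0 0 0 0 1; -4 -0.8 0 0 0 0 1; -4.8 -1 0 0 0 0 1")

```text
clock: 14.75
position: [0.5426, -0.0898, 0.2491]
orientation: [0.002, 0.697, 0.717, 0.001]
force: [-0.8, 0.3, 0.6]
grip_width: 0.602
grip_force: 0.0
```

>>> apply_moves(series="-1 -0.2 0 0 0 0 1; -2 -0.4 0 0 0 0 1; -3 -0.6 0 0 0 0 1; -4 -0.8 0 0 0 0 1; -4.8 -1 0 0 0 0 1")

```text
clock: 15.17
position: [0.5081, -0.2837, 0.249]
orientation: [0.002, 0.697, 0.717, 0.001]
force: [0.3, -0.7, -0.3]
grip_width: 0.956
grip_force: 0.0
```

```bash
cat > cart.py <<'E'
# python3 cart.py cam name zc : refine top rectangle of each carton (top face at zc+.036) from colour-free outline; prints pose and shift to grasp
from h import *
import sys
cam,zc=sys.argv[1],float(sys.argv[2])
k=r.calibration(cam);im=r.read_camera(cam);cv2.imwrite(f"pics/{sys.argv[3]}.png",im[:,:,::-1])
s=r.sense();print(s["position"].round(4))
for o in r.outline_of(cam,"carton1"):
    m=o["region"]; mp=np.argwhere(m); col=np.median(im[m],axis=0)
    cs=max(cv2.findContours(m.astype(np.uint8),0,2)[0],key=cv2.contourArea)[:,0]
    b0=onz(k,[[o["extent"][0],o["extent"][1]]],zc+.03)[0]
    def res(v):   # box silhouette hull vs outline via distance of contour to projected hull
        c=[[sx*.019,sy*.034,zc+h] for sx in(-1,1) for sy in(-1,1) for h in(0,.036)]
        h=cv2.convexHull(proj(k,press_pts(*v,c)).astype(np.float32))
        return [cv2.pointPolygonTest(h,tuple(map(float,q)),True) for q in cs]
    f=least_squares(res,[b0[0],b0[1],.03],loss="soft_l1",x_scale=[.01,.01,.1],diff_step=1e-3)
    v=f.x; print(round(o["conf"],2),np.round(o["extent"]),col,"fit",v.round(4),"rms",np.sqrt(np.mean(np.square(res(v)))).round(2),"to tip z",round(zc+.014,3),shift([v[0],v[1],zc+.014],v[2]))
E
python3 cart.py wrist 0.001 w8; rm -f pics/w[56].png
```

```text
[ 0.5051 -0.2928  0.2482]
0.93 [326. 239.  37.  61.] [120. 116. 102.] fit [ 0.5647 -0.3541  0.1939] rms 1.23 to tip z 0.015 [-1.632  1.435  5.835 -1.686]
0.92 [ 72. 233.  50.  67.] [ 45. 110. 106.] fit [ 0.2568 -0.3533 -0.1888] rms 0.92 to tip z 0.015 [-1.479 -6.261  5.826  1.969]
0.89 [208. 360.  57.  44.] [57. 54. 48.] fit [ 0.4189 -0.5162 -0.6697] rms 1.15 to tip z 0.015 [-5.62  -2.281  5.85   6.562]
0.69 [ 77. 139.  82.  67.] [109.  54.  45.] fit [ 0.274  -0.2422  0.9926] rms 0.8 to tip z 0.015 [ 1.292 -5.783  5.814 -9.312]
```

View pics/w8.png

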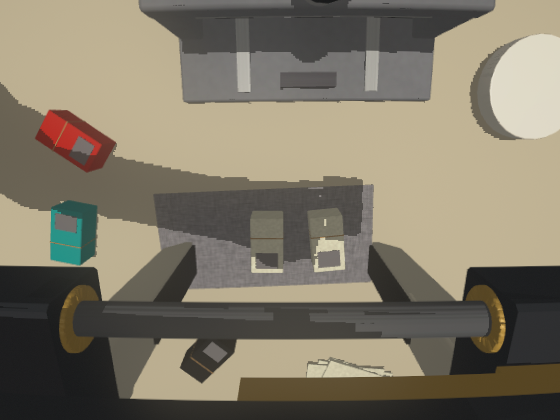

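The view shows carton A with its top face's near edge at (251..283,272) and carton B's at (316,272)–(344,268). Both are upright on the mat, and the look-alikes are outside it.

Run:
```python
from h import *
k=r.calibration("wrist");im=r.read_camera("wrist")
for n,e,a in(("A",[[251,272],[283,272]],1.),("B",[[316,272],[344,268]],8.)):
    w=onz(k,e,.037)[:,:2]; a=np.radians(a); c=w.mean(0)+.034*np.array([-np.sin(a),np.cos(a)]); print(n,w.round(4),c.round(4),np.degrees(np.arctan2(*(w[1]-w[0])[::-1])),shift([*c,.015],a),shift([*c,.1],a))
big=cv2.resize(im[190:290,230:370],None,fx=5,fy=5,interpolation=cv2.INTER_CUBIC);cv2.imwrite("pics/w8c.png",big[:,:,::-1])
```

```text
A [[ 0.4726 -0.3957]
 [ 0.5104 -0.3951]] [ 0.4909 -0.3614] 0.9848734844612332 [-1.922 -0.468  5.833  0.052] [-1.924 -0.464  3.708  0.052]
B [[ 0.5494 -0.3945]
 [ 0.5823 -0.3889]] [ 0.5611 -0.358 ] 9.6365834639196 [-1.878  1.289  5.837 -1.114] [-1.88   1.294  3.712 -1.114]
```

View pics/w8c.png

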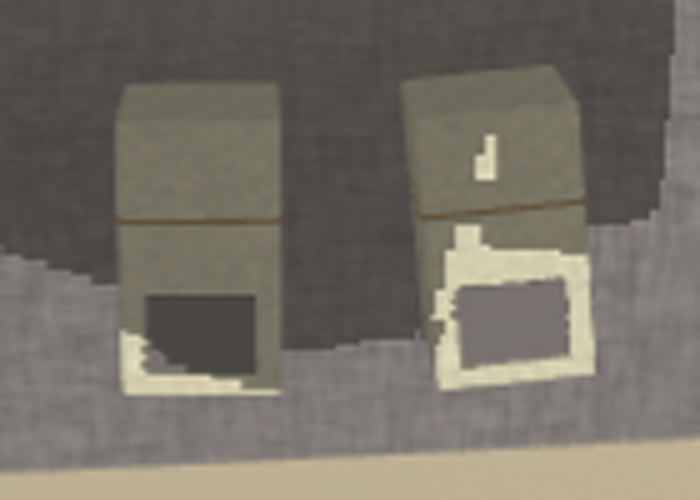

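The crop shows A's top face corners at (118,122),(280,120),(282,393),(124,395) and B's at (408,118),(578,100),(595,373),(440,390).

Run:
```python
from h import *
k=r.calibration("wrist")
for n,e in(("A",[(118,122),(280,120),(282,393),(124,395)]),("B",[(408,118),(578,100),(595,373),(440,390)])):
    w=onz(k,np.array(e)/5+[229.6,189.6],.037)[:,:2]; m=w.mean(0); d=(w[1]+w[0]-w[2]-w[3]); a=np.arctan2(-d[0],d[1]); print(n,w.round(4).tolist(),m.round(4),np.degrees(a),shift([*m,.015],a))
```

```text
A [[0.4774, -0.319], [0.5139, -0.3177], [0.5161, -0.3845], [0.4789, -0.3858]] [ 0.4966 -0.3518] 1.554708716396221 [-1.684 -0.321  5.833 -0.04 ]
B [[0.5427, -0.3166], [0.5809, -0.3116], [0.5896, -0.378], [0.5533, -0.383]] [ 0.5666 -0.3473] 8.27705579119477 [-1.613  1.432  5.837 -1.16 ]
```

>>> apply_moves(series="-0.4 0.36 0.6 0 0 -0.3 0.16; -0.8 0.72 1.2 0 0 -0.6 0.16; -1.2 1.08 1.9 0 0 -0.9 0.16; -1.61 1.43 2.6 0 0 -1.16 0.16; -1.61 1.43 3.3 0 0 -1.16 0.16", newtons=25)

```text
clock: 15.73
position: [0.5707, -0.3441, 0.1152]
orientation: [0.003, 0.651, 0.759, 0.002]
force: [0.1, 1.0, -0.2]
grip_width: 0.691
grip_force: 0.0
```

>>> apply_moves(series="0 0 0 0 0 0 0.16; 0 0 0.5 0 0 0 0.16; 0 0 1 0 0 0 0.16; 0 0 1.2 0 0 0 0.16; 0 0 1.2 0 0 0 0.16")

```text
clock: 16.15
position: [0.5663, -0.3408, 0.0678]
orientation: [-0.001, 0.651, 0.759, 0.0]
force: [1.0, 1.2, -1.1]
grip_width: 0.577
grip_force: 0.0
```

Run:
```python
from h import *
print(r.sense()["grip_width"],shift([.5666,-.3473,.015],np.radians(8.28)))
```

```text
0.576687643772444 [-0.166 -0.016  1.321  0.084]
```

>>> apply_moves(series="-0.16 -0.02 0 0 0 0 0.16; -0.16 -0.02 0.5 0 0 0 0.16; -0.16 -0.02 1 0 0 0 0.16; -0.16 -0.02 1.32 0 0 0 0.16; -0.16 -0.02 1.32 0 0 0 -1")

```text
clock: 16.57
position: [0.5651, -0.3491, 0.014]
orientation: [-0.002, 0.652, 0.758, -0.0]
force: [-0.6, -0.1, 0.3]
grip_width: 0.542
grip_force: 0.0
```

>>> apply_moves(series="0 0 0 0 0 0 -1; 0 0 0 0 0 0 -1; 0 0 0 0 0 0 -1; 0 0 0 0 0 0 -1; 0 0 0 0 0 0 -1")

```text
clock: 16.98
position: [0.5673, -0.3498, 0.017]
orientation: [0.001, 0.652, 0.758, 0.0]
force: [-0.4, -0.2, 4.3]
grip_width: 0.406
grip_force: 25.0
```

>>> apply_moves(series="0 0 -0.8 0 0 0 -1; 0 0 -1.6 0 0 0 -1; 0 0 -2.4 0 0 0 -1; 0 0 -3.2 0 0 0 -1; 0 0 -4 0 0 0 -1")

```text
clock: 17.4
position: [0.5658, -0.3492, 0.1771]
orientation: [-0.0, 0.652, 0.759, 0.0]
force: [0.3, -0.4, -1.4]
grip_width: 0.407
grip_force: 25.0
```

```bash
cat > held.py <<'E'
from h import *
import sys
k=r.calibration("wrist");s=r.sense();im=r.read_camera("wrist")
print(s["position"].round(4),s["grip_width"]*93)
cv2.imwrite(f"pics/{sys.argv[1]}.png",cv2.resize(im[130:330,150:430],None,fx=2.5,fy=2.5,interpolation=cv2.INTER_CUBIC)[:,:,::-1])
print([(round(o["conf"],2),np.round(o["extent"])) for o in r.outline_of("wrist","carton1")][:4])
E
python3 held.py h1
```

```text
[ 0.5658 -0.3492  0.1771] 37.812429342158275
[(0.88, array([282., 271.,  84., 147.])), (0.85, array([15., 46., 29., 60.])), (0.66, array([206., 192.,  54.,  86.])), (0.52, array([  1., 131.,   3.,   9.]))]
```

View pics/h1.png

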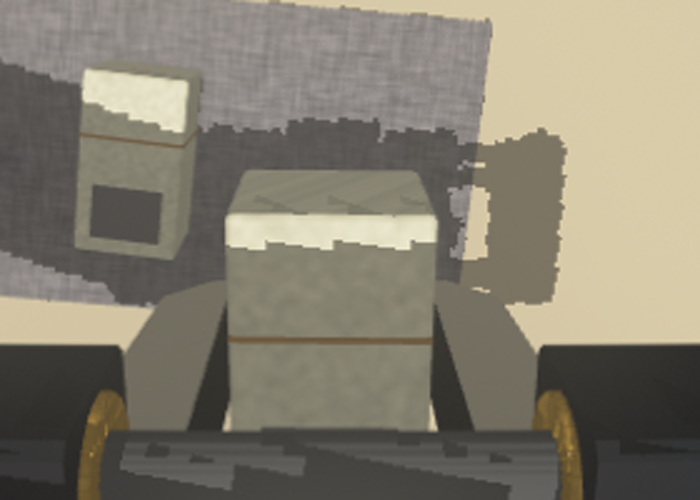

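The crop shows the carton held square between the pads, its top far edge at about (226–436,215) in the crop.

Run:
```python
from h import *
import json
k=r.calibration("wrist");s=r.sense();Q=rot(s["orientation"])
w=onz(k,np.array([[226,214],[436,214]])/2.5+[150,130],s["position"][2]+.0205)
e=Q.inv().apply(w-s["position"]);print(e.round(4)); off=e[:,0].mean()-.034; print("carton centre along tool x",off)
p=json.load(open("press.json"))
for px in(.07,-.07): print(px,press_pts(*p,[[px,0,0]]),ptgt([px,-off,.18],0))
```

```text
[[ 0.0301 -0.0169 -0.0209]
 [ 0.0299  0.0194 -0.0205]]
carton centre along tool x -0.003982785748755019
0.07 [[0.59828256 0.00447413 0.        ]] [8.765 2.044 0.02  1.228]
-0.07 [[0.45831702 0.00136797 0.        ]] [ 9.214 -1.426 -0.02   1.228]
```

>>> apply_moves(series="0 0 -0.8 0 0 0.3 -1; 0 0 -1.6 0 0 0.6 -1; 0.8 0 -2 0 0 0.9 -1; 1.6 0 -2 0 0 1.23 -1; 2.4 0 -2 0 0 1.23 -1")

```text
clock: 17.92
position: [0.5518, -0.2537, 0.2562]
orientation: [0.001, 0.7, 0.714, 0.001]
force: [1.0, 0.7, -1.7]
grip_width: 0.403
grip_force: 25.0
```

>>> apply_moves(series="0.9 0.05 0 0 0 0 -1; 1.8 0.1 0 0 0 0 -1; 2.7 0.15 0 0 0 0 -1; 3.6 0.2 0 0 0 0 -1; 4.5 0.25 0 0 0 0 -1")

```text
clock: 18.33
position: [0.557, -0.0728, 0.2548]
orientation: [-0.0, 0.699, 0.715, -0.0]
force: [-0.4, 0.6, -0.6]
grip_width: 0.405
grip_force: 25.0
```

```bash
python3 look.py t1
python3 - <<'E'
import cv2
im=cv2.imread("pics/t1.png");cv2.imwrite("pics/t1c.png",cv2.resize(im[60:260,130:430],None,fx=2.5,fy=2.5,interpolation=cv2.INTER_CUBIC))
E
```

```text
[ 0.55705601 -0.06110823  0.25563932] [ 0.0273 -0.0647  0.2556] 37.836095587199644 [-0.1  6.4 -0.1]
pocket1 0.93 [321. 110.] [0.5988 0.0073 0.024 ] [0.0706 0.0028 0.024 ]
pocket1 0.87 [197. 106.] [0.4619 0.0087 0.024 ] [-0.0662  0.0073  0.024 ]
pocket1 0.57 [258. 109.] [0.5297 0.0074 0.024 ] [0.0015 0.0044 0.024 ]
```

View pics/t1c.png

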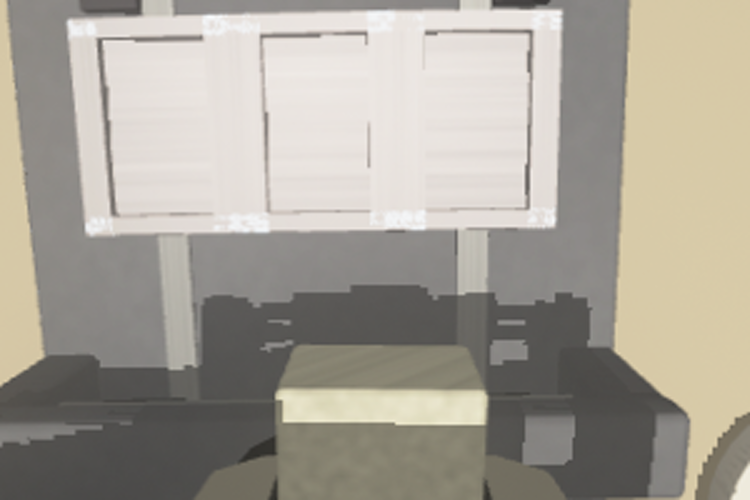

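The crop shows the empty tray at its out position, with outer top corners at about (70,20),(562,12),(555,226),(88,233).

Run:
```python
from h import *
import json
k=r.calibration("wrist");s=r.sense()
w=onz(k,np.array([[70,20],[562,12],[555,226],[88,233]])/2.5+[129.8,59.8],.032)[:,:2]
d=w[1]+w[2]-w[0]-w[3];print(w.round(4).tolist(),np.linalg.norm(d)/2,np.linalg.norm(w[0]+w[1]-w[2]-w[3])/2)
yaw=np.arctan2(d[1],d[0]);m=w.mean(0);print(m,yaw,s["position"],s["force"])
p=json.load(open("press.json"));print(p)
pp=[(m[0]+p[0])/2,(m[1]*.7+.3*p[1]),p[2]*.5+.5*yaw];print(pp);json.dump(pp,open("tray.json","w"))
t=press_pts(*pp,[[.07,.004,0],[-.07,.004,0]]);print(t)
for q in t: print(shift([q[0],q[1],.15],pp[2]),shift([q[0],q[1],.042],pp[2]))
```

```text
[[0.4233, 0.0472], [0.6318, 0.0549], [0.6351, -0.035], [0.4267, -0.0431]] 0.20856710186181773 0.09018214717467747
[0.52921115 0.00602294] 0.037818585930321454 [ 0.55735236 -0.07305891  0.25506225] [ 0.36830857 -0.65369293 -0.18513017]
[0.5282997894429152, 0.002921048385221763, 0.02218869819734213]
[np.float64(0.528755470181821), np.float64(0.005092373356286831), np.float64(0.03000364206383179)]
[[0.59860397 0.01119051 0.        ]
 [0.45866698 0.00699063 0.        ]]
[ 2.08   1.087  2.625 -0.042] [ 2.08   1.09   5.325 -0.042]
[ 2.064 -2.412  2.629 -0.042] [ 2.065 -2.41   5.329 -0.042]
```

>>> apply_moves(series="0.7 0.36 0 0 0 0 -1; 1.4 0.72 0 0 0 0 -1; 2.08 1.09 0 0 0 0 -1; 2.08 1.09 0.8 0 0 0 -1; 2.08 1.09 1.6 0 0 0 -1")

```text
clock: 18.95
position: [0.6018, 0.0108, 0.192]
orientation: [0.002, 0.699, 0.715, 0.002]
force: [0.4, -1.1, -1.9]
grip_width: 0.406
grip_force: 25.0
```

>>> apply_moves(series="0 0 0.8 0 0 0 -1; 0 0 1.6 0 0 0 -1; 0 0 2.4 0 0 0 -1; 0 0 2.9 0 0 0 -1; 0 0 2.9 0 0 0 -1")

```text
clock: 19.37
position: [0.5957, 0.0063, 0.07]
orientation: [-0.003, 0.7, 0.714, -0.005]
force: [-0.9, -0.6, -0.7]
grip_width: 0.405
grip_force: 25.0
```

Run:
```python
from h import *
import json
pp=json.load(open("tray.json"));t=press_pts(*pp,[[.07,.004,.042]])[0];r.read_camera("side");s=r.sense()
print(s["position"],shift(t,pp[2]))
```

```text
[0.59770215 0.0071276  0.07275861] [ 0.102  0.029  0.769 -0.101]
```

>>> apply_moves(series="0.1 0.03 0 0 0 0 -1; 0.1 0.03 0.3 0 0 0 -1; 0.1 0.03 0.55 0 0 0 -1; 0.1 0.03 0.77 0 0 0 -1; 0.1 0.03 0.8 0 0 0 -1")

```text
clock: 19.83
position: [0.5993, 0.0131, 0.0444]
orientation: [-0.0, 0.699, 0.715, -0.002]
force: [-4.8, -2.1, 8.9]
grip_width: 0.417
grip_force: 24.8
```

Run:
```python
from h import *
r.read_camera("scene");s=r.sense();print(s["position"],s["force"])
```

```text
[0.59910494 0.01315602 0.04364598] [-3.07664341 -0.02622482 -0.81447584]
```

>>> apply_moves(series="0 0 0.05 0 0 0 -1; 0 0 0.1 0 0 0 -1; 0 0 0.1 0 0 0 -1")

```text
clock: 20.13
position: [0.5997, 0.0136, 0.0394]
orientation: [-0.0, 0.699, 0.715, -0.001]
force: [-3.0, -0.3, 3.5]
grip_width: 0.413
grip_force: 24.7
```

```bash
python3 held.py h2
python3 - <<'E'
from h import *
s=r.sense();print(s["force"],s["position"],rot(s["orientation"]).as_matrix()[:,2])
E
```

```text
[0.5997 0.0136 0.0394] 38.4173792818874
[]
[-3.94867583 -1.16259754  3.58368641] [0.59976057 0.01366098 0.03935937] [-1.89491236e-03 -6.56182880e-04 -9.99997989e-01]
```

View pics/h2.png

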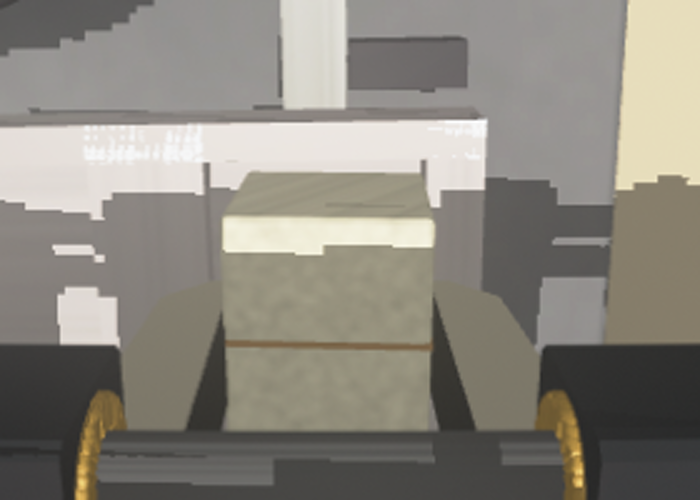

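The crop shows the carton seated between the pocket walls, at floor height. I'll release it and fetch the other one.

>>> apply_moves(series="0 0 0 0 0 0 0.1; 0 0 0 0 0 0 0.1; 0 0 0 0 0 0 0.1; 0 0 0 0 0 0 0.1; 0 0 0 0 0 0 0.1")

```text
clock: 20.65
position: [0.6012, 0.0139, 0.0394]
orientation: [0.0, 0.699, 0.715, 0.0]
force: [0.5, 0.5, 0.8]
grip_width: 0.549
grip_force: 0.0
```

>>> apply_moves(series="0 0 -0.8 0 0 0 0.1; 0 0 -1.7 0 0 0 0.1; 0 0 -2.6 0 0 0 0.1; 0 0 -3.5 0 0 0 0.1; 0 0 -4.4 0 0 0 0.2")

```text
clock: 21.07
position: [0.6005, 0.0139, 0.2172]
orientation: [0.0, 0.699, 0.715, 0.0]
force: [0.7, 0.3, -0.0]
grip_width: 0.58
grip_force: 0.0
```

>>> apply_moves(series="-1 -0.3 -0.4 0 0 0 0.2; -2 -0.6 -0.8 0 0 0 0.2; -3 -0.9 -0.8 0 0 0 0.2; -4 -1.2 -0.8 0 0 0 0.2; -4.9 -1.4 -0.8 0 0 0 0.2")

```text
clock: 21.48
position: [0.5486, -0.1839, 0.2483]
orientation: [0.001, 0.699, 0.715, 0.0]
force: [1.3, -0.2, -0.9]
grip_width: 0.597
grip_force: 0.0
```

>>> apply_moves(series="-0.6 -0.2 0 0 0 0 0.2; -1.2 -0.4 0 0 0 0 0.2; -1.8 -0.6 0 0 0 0 0.2; -2.4 -0.7 0 0 0 0 0.2; -2.6 -0.8 0 0 0 0 0.2")

```text
clock: 21.9
position: [0.5182, -0.2921, 0.247]
orientation: [0.001, 0.702, 0.713, -0.001]
force: [-0.3, -0.2, 0.1]
grip_width: 0.599
grip_force: 0.0
```

```bash
python3 cart.py wrist 0.001 w9 | head -3
python3 - <<'E'
from h import *
s=r.sense();print(s["grip_width"],shift([.4966,-.3518,.1],np.radians(1.55)),shift([.4966,-.3518,.015],np.radians(1.55)))
E
```

```text
[ 0.5175 -0.292   0.2469]
0.8 [261. 235.  39.  67.] [125. 121. 105.] fit [ 0.4944 -0.3585  0.0193] rms 1.07 to tip z 0.015 [-1.725 -0.63   5.802 -0.014]
0.76 [210. 358.  37.  41.] [56. 53. 47.] fit [ 0.4447 -0.5463 -1.5617] rms 4.87 to tip z 0.015 [ -6.399  -1.955   5.804 -14.916]
0.6004210388955226 [-1.56  -0.572  3.676 -0.087] [-1.559 -0.571  5.801 -0.087]
```

>>> apply_moves(series="-0.5 -0.2 0.7 0 0 0 0.2; -1 -0.4 1.4 0 0 0 0.2; -1.64 -0.59 2.2 0 0 0 0.2; -1.64 -0.59 3 0 0 0 0.2; -1.64 -0.59 3.6 0 0 0 0.2")

```text
clock: 22.42
position: [0.4965, -0.3522, 0.1009]
orientation: [-0.001, 0.7, 0.715, 0.0]
force: [-0.5, 0.3, 0.5]
grip_width: 0.602
grip_force: 0.0
```

>>> apply_moves(series="0 0 0 0 0 0 0.2; 0 0 0.7 0 0 0 0.2; 0 0 1.4 0 0 0 0.2; 0 0 2.0 0 0 0 0.2; 0 0 2.2 0 0 0 0.2")

```text
clock: 22.83
position: [0.4976, -0.3501, 0.014]
orientation: [-0.002, 0.698, 0.716, 0.0]
force: [0.6, 0.0, -1.1]
grip_width: 0.603
grip_force: 0.0
```

>>> apply_moves(series="0 0 0 0 0 0 -1; 0 0 0 0 0 0 -1; 0 0 0 0 0 0 -1; 0 0 0 0 0 0 -1; 0 0 0 0 0 0 -1")

```text
clock: 23.25
position: [0.4987, -0.3532, 0.0175]
orientation: [0.001, 0.699, 0.715, 0.001]
force: [-0.1, 1.4, 4.7]
grip_width: 0.402
grip_force: 25.0
```

>>> apply_moves(series="0 0 -1 0 0 0 -1; 0 0 -2 0 0 0 -1; 0 0 -3 0 0 0 -1; 0 0 -4 0 0 0 -1; 0 0 -4 0 0 0 -1")

```text
clock: 23.67
position: [0.5027, -0.3552, 0.1851]
orientation: [0.009, 0.699, 0.715, 0.002]
force: [1.8, -0.5, -0.8]
grip_width: 0.402
grip_force: 25.0
```

```bash
cat > edge.py <<'E'
# +y top edge of the held carton: strongest horizontal gradient between side face and top face, averaged over its columns
from h import *
k=r.calibration("wrist");im=r.read_camera("wrist");s=r.sense();print(s["position"].round(4),s["grip_width"]*93)
o=r.outline_of("wrist","carton1")
for d in o[:2]: print(round(d["conf"],2),np.round(d["extent"],1), "top row", np.argwhere(d["region"])[:,0].min())
g=im[190:235,250:315].mean((1,2));print("rows",[(190+i,round(v)) for i,v in enumerate(g)][::1])
E
python3 edge.py
```

```text
[ 0.5006 -0.3544  0.1811] 37.674184658257566
0.77 [ 31.2 186.7  62.4  79.7] top row 148
0.76 [283.6 275.1  85.5 150. ] top row 202
rows [(190, 87), (191, 88), (192, 88), (193, 88), (194, 88), (195, 88), (196, 88), (197, 88), (198, 88), (199, 88), (200, 88), (201, 87), (202, 126), (203, 127), (204, 127), (205, 127), (206, 127), (207, 127), (208, 127), (209, 127), (210, 127), (211, 127), (212, 128), (213, 127), (214, 128), (215, 128), (216, 128), (217, 128), (218, 127), (219, 123), (220, 170), (221, 206), (222, 211), (223, 218), (224, 181), (225, 129), (226, 128), (227, 128), (228, 128), (229, 129), (230, 129), (231, 129), (232, 129), (233, 129), (234, 129)]
```

>>> apply_moves(series="0 0 -0.9 0 0 0 -1; 0 0 -1.8 0 0 0 -1; 0.9 -0.1 -1.8 0 0 0 -1; 1.8 -0.2 -1.8 0 0 0 -1; 2.7 -0.3 -1.8 0 0 0 -1")

```text
clock: 24.18
position: [0.4815, -0.2443, 0.2457]
orientation: [-0.002, 0.7, 0.714, -0.0]
force: [0.9, 0.3, -2.7]
grip_width: 0.408
grip_force: 25.0
```

>>> apply_moves(series="0.9 -0.1 0 0 0 0 -1; 1.8 -0.2 0 0 0 0 -1; 2.7 -0.3 0 0 0 0 -1; 3.6 -0.4 0 0 0 0 -1; 4.5 -0.5 0 0 0 0 -1")

```text
clock: 24.6
position: [0.457, -0.0645, 0.2456]
orientation: [-0.002, 0.699, 0.715, -0.001]
force: [0.3, 0.6, -1.2]
grip_width: 0.405
grip_force: 25.0
```

>>> apply_moves(series="0.6 -0.1 0 0 0 0 -1; 1.2 -0.2 0 0 0 0 -1; 1.8 -0.2 0 0 0 0 -1; 1.8 -0.2 0.8 0 0 0 -1; 1.8 -0.2 1.6 0 0 0 -1")

```text
clock: 25.02
position: [0.4496, 0.0077, 0.1828]
orientation: [0.001, 0.698, 0.716, 0.001]
force: [0.6, -1.0, -2.7]
grip_width: 0.404
grip_force: 25.0
```

```bash
cat > tr.py <<'E'
from h import *
import json,sys
pp=json.load(open("tray.json"));r.read_camera("scene");s=r.sense();print(s["position"],s["force"])
for z in(.07,.042): print(shift(press_pts(*pp,[[float(sys.argv[1]),float(sys.argv[2]),z]])[0],pp[2]))
E
python3 tr.py -.07 .0045
```

```text
[0.44418693 0.00573855 0.17646361] [-2.38398324 -1.037214   -5.25047743]
[ 0.034  0.397  2.657 -0.056]
[ 0.034  0.407  3.357 -0.056]
```

>>> apply_moves(series="0.03 0.38 0 0 0 0 -1; 0.03 0.38 0.8 0 0 0 -1; 0.03 0.38 1.6 0 0 0 -1; 0.03 0.38 2.2 0 0 0 -1; 0.03 0.38 2.5 0 0 0 -1")

```text
clock: 25.48
position: [0.4616, 0.0065, 0.0802]
orientation: [-0.003, 0.699, 0.715, -0.003]
force: [-0.8, 0.7, -1.4]
grip_width: 0.407
grip_force: 25.0
```

```bash
python3 tr.py -.07 .0045; python3 tr.py -.07 .0045|head -2
```

```text
[0.46092307 0.00651501 0.07925279] [ 0.25967108 -0.19988789 -3.31850892]
[ 0.026 -0.054  0.232 -0.079]
[ 0.026 -0.047  0.932 -0.079]
[0.46187518 0.0067612  0.08096637] [-0.53645391 -0.61800765 -1.01716838]
[ 0.02  -0.078  0.275 -0.077]
```

>>> apply_moves(series="0.02 -0.06 0.2 0 0 0 -1; 0.02 -0.06 0.5 0 0 0 -1; 0.02 -0.06 0.75 0 0 0 -1; 0.02 -0.06 0.98 0 0 0 -1; 0.02 -0.06 1.03 0 0 0 -1")

```text
clock: 26.0
position: [0.4598, 0.0082, 0.0436]
orientation: [-0.0, 0.699, 0.715, -0.002]
force: [-10.1, -0.4, 33.1]
grip_width: 0.426
grip_force: 26.2
```

```bash
python3 tr.py -.07 .0045
```

```text
[0.45979876 0.00815824 0.04387452] [-7.79342324  0.84970058 16.02252497]
[-0.018 -0.031 -0.653 -0.067]
[-0.016 -0.029  0.047 -0.067]
```

>>> apply_moves(series="0 -0.04 -0.05 0 0 0 -1; 0 -0.08 -0.05 0 0 0 -1; 0 -0.08 -0.05 0 0 0 -1; 0 -0.08 -0.05 0 0 0 -1; 0 -0.08 0 0 0 0 -1")

```text
clock: 26.47
position: [0.4593, 0.0081, 0.0434]
orientation: [0.001, 0.699, 0.715, 0.0]
force: [-7.4, -1.7, 32.4]
grip_width: 0.431
grip_force: 26.3
```

```bash
python3 tr.py -.07 .0045; python3 held.py h3
```

```text
[0.45933609 0.00812648 0.04364829] [-4.26565769 -1.19386169 17.55865192]
[-0.016 -0.017 -0.659 -0.077]
[-0.015 -0.017  0.041 -0.077]
[0.4593 0.0081 0.0436] 39.60017585214386
[(0.69, array([281., 278.,  92., 156.])), (0.56, array([525., 245.,  69., 104.])), (0.22, array([386., 236., 348., 135.]))]
```

View pics/h3.png

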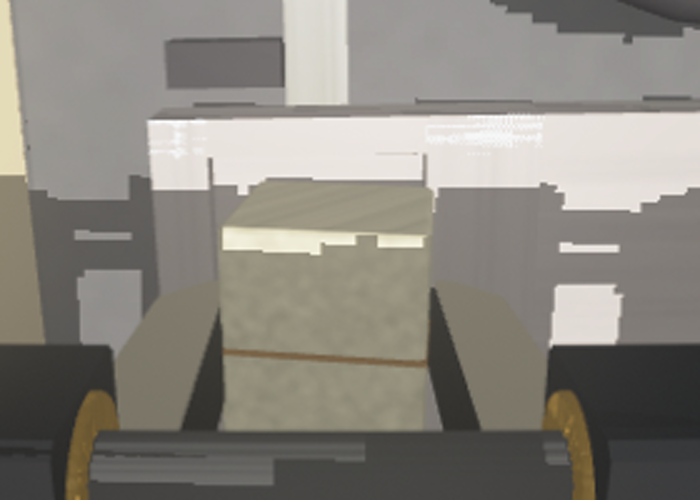

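The crop shows the carton's lower right edge (433) resting on the right ridge (425), so the pocket lies about 5 mm further left. I'll lift, shift and lower again.

>>> apply_moves(series="0 0 -0.3 0 0 0 -1; 0 0 -0.5 0 0 0 -1; 0 -0.06 -0.5 0 0 0 -1; 0 -0.08 -0.5 0 0 0 -1; 0 -0.08 -0.5 0 0 0 -1")

```text
clock: 27.03
position: [0.4551, 0.0079, 0.0619]
orientation: [-0.0, 0.699, 0.715, -0.0]
force: [-0.8, 0.5, -1.8]
grip_width: 0.429
grip_force: 24.2
```

```bash
python3 tr.py -.0745 .0045
```

```text
[0.45522585 0.00799686 0.06177321] [-0.62925653  0.69023454 -2.33508126]
[-0.015 -0.027 -0.206 -0.075]
[-0.015 -0.027  0.494 -0.075]
```

>>> apply_moves(series="0 -0.03 0.2 0 0 0 -1; 0 -0.03 0.35 0 0 0 -1; 0 -0.03 0.45 0 0 0 -1; 0 -0.03 0.54 0 0 0 -1; 0 -0.03 0.54 0 0 0 -1")

```text
clock: 27.5
position: [0.4546, 0.0082, 0.04]
orientation: [-0.0, 0.699, 0.715, -0.0]
force: [-0.2, -1.1, -2.7]
grip_width: 0.422
grip_force: 24.4
```

```bash
python3 tr.py -.0745 .0045
```

```text
[0.45443118 0.00820874 0.04017355] [ 0.56644099 -0.68764204 -1.66375948]
[-0.021 -0.008 -0.746 -0.073]
[-0.021 -0.007 -0.046 -0.073]
```

>>> apply_moves(series="0 0 0.06 0 0 0 -1; 0 0 0.06 0 0 0 0.1; 0 0 0.06 0 0 0 0.1; 0 0 0.06 0 0 0 0.1; 0 0 0.06 0 0 0 0.1")

```text
clock: 27.97
position: [0.4545, 0.0081, 0.0384]
orientation: [-0.0, 0.699, 0.715, 0.0]
force: [0.0, 0.3, 0.1]
grip_width: 0.549
grip_force: 0.0
```

>>> apply_moves(series="0 0 0 0 0 0 0.1; 0 0 -0.8 0 0 0 0.1; 0 0 -1.8 0 0 0 0; 0 0 -2.8 0 0 0 -0.5; 0 0 -3.8 0 0 0 -1")

```text
clock: 28.38
position: [0.4538, 0.0082, 0.1918]
orientation: [-0.001, 0.699, 0.715, -0.0]
force: [2.1, 0.4, -0.1]
grip_width: 0.402
grip_force: 0.0
```

>>> apply_moves(series="1 0.4 -0.2 0 0 0 -1; 2 0.8 -0.2 0 0 0 -1; 2.5 1.2 -0.2 0 0 0 -1; 2.5 1.6 -0.2 0 0 0 -1; 2.5 1.9 -0.2 0 0 0 -1")

```text
clock: 28.8
position: [0.5291, 0.1121, 0.1986]
orientation: [-0.0, 0.698, 0.716, 0.001]
force: [0.4, -0.6, -0.3]
grip_width: 0.048
grip_force: 0.0
```

```bash
python3 cart.py wrist 0.024 w10 | head -4
python3 - <<'E'
from h import *
k=r.calibration("wrist")
for d in r.tip_of("wrist","carton0")+r.tip_of("wrist","crank"): print(d["centre"],round(d["conf"],2),onz(k,d["centre"],.024).round(4),onz(k,d["centre"],.101).round(4))
im=cv2.imread("pics/w10.png",0).astype(int)
E
cat tray.json
```

```text
[0.5314 0.1106 0.1982]
0.69 [210. 262.  42.  11.] [134. 131. 114.] fit [ 0.4663  0.0468 -0.2975] rms 8.89 to tip z 0.038 [-1.544 -1.619  3.996  3.046]
0.58 [348. 261.  41.   5.] [145. 141. 122.] fit [0.5945 0.0516 0.3385] rms 3.84 to tip z 0.038 [-1.491  1.589  3.998 -3.026]
[340.2, 185.1] 0.91 [[0.5887 0.1173 0.024 ]] [[0.575  0.1318 0.101 ]]
[0.528755470181821, 0.005092373356286831, 0.03000364206383179]
```

```bash
python3 post.py 3 -1 15 35
```

```text
pos [0.5274 0.1094 0.1978] w 0.7 approach [1.32 1.1 ] down 2.77
-72.0 -0.53 0.34 0 0 0 0 -1; -0.86 0.51 0 0 0 0 -1; -1.17 0.38 0 0 0 0 -1; -1.44 0.18 0 0 0 0 -1; -1.69 -0.08 0 0 0 0 -1
-147.0 -0.25 -0.31 0 0 0 0 -1; -0.42 -0.64 0 0 0 0 -1; -0.47 -0.97 0 0 0 0 -1; -0.34 -1.28 0 0 0 0 -1; -0.14 -1.55 0 0 0 0 -1
-222.0 0.26 -0.30 0 0 0 0 -1; 0.57 -0.72 0 0 0 0 -1; 0.90 -1.05 0 0 0 0 -1; 1.23 -1.22 0 0 0 0 -1; 1.54 -1.09 0 0 0 0 -1
-297.0 0.27 0.20 0 0 0 0 -1; 0.51 0.47 0 0 0 0 -1; 0.76 0.77 0 0 0 0 -1; 0.93 1.10 0 0 0 0 -1; 0.98 1.44 0 0 0 0 -1
-372.0 -0.13 0.31 0 0 0 0 -1; -0.33 0.58 0 0 0 0 -1; -0.59 0.88 0 0 0 0 -1; -0.90 1.29 0 0 0 0 -1; -1.23 1.62 0 0 0 0 -1
-447.0 -0.33 0.17 0 0 0 0 -1; -0.64 0.04 0 0 0 0 -1; -0.91 -0.16 0 0 0 0 -1; -1.16 -0.42 0 0 0 0 -1; -1.41 -0.73 0 0 0 0 -1
-522.0 -0.17 -0.33 0 0 0 0 -1; -0.22 -0.66 0 0 0 0 -1; -0.09 -0.97 0 0 0 0 -1; 0.11 -1.24 0 0 0 0 -1; 0.37 -1.54 0 0 0 0 -1
```

>>> apply_moves(series="0.66 0.55 0 0 0 0 -1; 1.32 1.1 0 0 0 0 -1; 1.32 1.1 0.9 0 0 0 -1; 1.32 1.1 1.8 0 0 0 -1; 1.32 1.1 2.75 0 0 0 -1")

```text
clock: 29.42
position: [0.571, 0.1639, 0.0881]
orientation: [0.0, 0.699, 0.715, 0.001]
force: [-0.6, -0.5, 0.4]
grip_width: 0.007
grip_force: 0.0
```

>>> apply_moves(series="-0.53 0.34 0 0 0 0 -1; -0.86 0.51 0 0 0 0 -1; -1.17 0.38 0 0 0 0 -1; -1.44 0.18 0 0 0 0 -1; -1.69 -0.08 0 0 0 0 -1")

```text
clock: 29.83
position: [0.5706, 0.095, 0.0891]
orientation: [0.001, 0.7, 0.714, 0.002]
force: [2.7, 0.6, -0.6]
grip_width: 0.008
grip_force: 1.3
```

>>> apply_moves(series="-0.25 -0.31 0 0 0 0 -1; -0.42 -0.64 0 0 0 0 -1; -0.47 -0.97 0 0 0 0 -1; -0.34 -1.28 0 0 0 0 -1; -0.14 -1.55 0 0 0 0 -1")

```text
clock: 30.25
position: [0.5072, 0.0847, 0.0894]
orientation: [0.002, 0.701, 0.714, -0.001]
force: [3.0, -2.5, 0.1]
grip_width: 0.007
grip_force: 2.0
```

```bash
python3 look.py w11
```

```text
[0.50412381 0.0879686  0.08937529] [-0.0223  0.0856  0.0894] 0.42430975756557326 [-1.4  0.2  0.2]
wheel_axis 0.63 [318. 168.] [0.5227 0.1353 0.106 ] [-0.0026  0.1325  0.106 ]
crank 0.93 [231. 239.] [0.4842 0.1005 0.101 ] [-0.042   0.0986  0.101 ]
```

>>> apply_moves(series="0.26 -0.30 0 0 0 0 -1; 0.57 -0.72 0 0 0 0 -1; 0.90 -1.05 0 0 0 0 -1; 1.23 -1.22 0 0 0 0 -1; 1.54 -1.09 0 0 0 0 -1")

```text
clock: 30.87
position: [0.4591, 0.1478, 0.088]
orientation: [-0.0, 0.699, 0.715, -0.004]
force: [-4.5, -2.7, 0.8]
grip_width: 0.003
grip_force: 2.1
```

>>> apply_moves(series="0.27 0.20 0 0 0 0 -1; 0.51 0.47 0 0 0 0 -1; 0.76 0.77 0 0 0 0 -1; 0.93 1.10 0 0 0 0 -1; 0.98 1.44 0 0 0 0 -1")

```text
clock: 31.28
position: [0.5173, 0.19, 0.0874]
orientation: [-0.001, 0.699, 0.715, -0.003]
force: [-4.4, -2.4, -0.3]
grip_width: 0.004
grip_force: 1.7
```

>>> apply_moves(series="-0.13 0.31 0 0 0 0 -1; -0.33 0.58 0 0 0 0 -1; -0.59 0.88 0 0 0 0 -1; -0.90 1.29 0 0 0 0 -1; -1.23 1.62 0 0 0 0 -1")

```text
clock: 31.7
position: [0.586, 0.144, 0.0884]
orientation: [-0.002, 0.699, 0.715, 0.001]
force: [-2.6, 3.4, -0.8]
grip_width: 0.006
grip_force: 1.9
```

```bash
python3 look.py w12
```

```text
[0.59002902 0.13856905 0.08811998] [0.0647 0.1342 0.0881] 0.4636750273828565 [ 3.4 -1.5  0.1]
wheel_axis 0.69 [148. 290.] [0.5233 0.1352 0.106 ] [-0.002   0.1324  0.106 ]
```

Moving smoothly; I'll continue to the stop.

>>> apply_moves(series="-0.33 0.17 0 0 0 0 -1; -0.64 0.04 0 0 0 0 -1; -0.91 -0.16 0 0 0 0 -1; -1.16 -0.42 0 0 0 0 -1; -1.41 -0.73 0 0 0 0 -1")

```text
clock: 32.32
position: [0.5583, 0.0856, 0.0891]
orientation: [0.001, 0.699, 0.715, 0.002]
force: [2.8, 0.9, 0.6]
grip_width: 0.004
grip_force: 1.4
```

>>> apply_moves(series="-0.17 -0.33 0 0 0 0 -1; -0.22 -0.66 0 0 0 0 -1; -0.09 -0.97 0 0 0 0 -1; 0.11 -1.24 0 0 0 0 -1; 0.37 -1.54 0 0 0 0 -1")

```text
clock: 32.73
position: [0.496, 0.0953, 0.0889]
orientation: [0.002, 0.7, 0.714, -0.0]
force: [4.1, -2.3, -0.1]
grip_width: 0.004
grip_force: 1.7
```

```bash
python3 look.py w13; python3 post.py -522 -1 4 10
```

```text
[0.49241133 0.09928998 0.0889774 ] [-0.0337  0.0971  0.089 ] 0.7090482284454565 [-0.2  0.7  0.1]
wheel_axis 0.78 [346. 193.] [0.524  0.1354 0.106 ] [-0.0014  0.1326  0.106 ]
crank 0.57 [237. 233.] [0.4756 0.1142 0.101 ] [-0.0502  0.1124  0.101 ]
pos [0.4948 0.0982 0.0885] w 0.5 approach [-0.18  0.05] down 0.04
-542.0 0.27 -0.18 0 0 0 0 -1; 0.35 -0.29 0 0 0 0 -1; 0.43 -0.40 0 0 0 0 -1; 0.52 -0.50 0 0 0 0 -1; 0.61 -0.59 0 0 0 0 -1
-562.0 0.09 -0.09 0 0 0 0 -1; 0.18 -0.17 0 0 0 0 -1; 0.27 -0.25 0 0 0 0 -1; 0.36 -0.31 0 0 0 0 -1; 0.44 -0.37 0 0 0 0 -1
```

>>> apply_moves(series="0.08 -0.12 0 0 0 0 -1; 0.16 -0.23 0 0 0 0 -1; 0.24 -0.34 0 0 0 0 -1; 0.33 -0.44 0 0 0 0 -1; 0.42 -0.53 0 0 0 0 -1")

```text
clock: 33.35
position: [0.4751, 0.1121, 0.0882]
orientation: [0.002, 0.7, 0.715, -0.001]
force: [8.4, -11.9, -2.2]
grip_width: 0.006
grip_force: 5.7
```

>>> apply_moves(series="0.09 -0.09 0 0 0 0 -1; 0.18 -0.17 0 0 0 0 -1; 0.27 -0.25 0 0 0 0 -1; 0.36 -0.31 0 0 0 0 -1; 0.44 -0.37 0 0 0 0 -1")

```text
clock: 33.77
position: [0.4715, 0.1134, 0.0885]
orientation: [0.014, 0.705, 0.709, -0.003]
force: [29.9, -37.3, -8.0]
grip_width: 0.005
grip_force: 18.4
```

```bash
python3 look.py w14
python3 - <<'E'
from h import *
import json
p=json.load(open("press.json"))
for c,z in(("scene",.024),("side",.024)):
  k=r.calibration(c);r.read_camera(c)
  for n in("pocket1","carton0","crank"):
    for d in r.tip_of(c,n)[:4]:
      w=onz(k,d["centre"],.101 if n=="crank" else z)[0]; print(c,n,round(d["conf"],2),press_pts(0,0,-p[2],[w-[p[0],p[1],0]])[0].round(3))
E
```

```text
[0.47156802 0.1131692  0.08855926] [-0.0543  0.1115  0.0886] 0.49528425208400945 [ 25.1 -31.3  -6.6]
wheel_axis 0.85 [393. 234.] [0.5224 0.1345 0.106 ] [-0.003   0.1317  0.106 ]
crank 0.56 [286. 237.] [0.4738 0.1312 0.101 ] [-0.0516  0.1294  0.101 ]
scene pocket1 0.9 [-0.008 -0.128  0.024]
scene pocket1 0.68 [-0.066 -0.107  0.024]
scene pocket1 0.62 [ 0.074 -0.127  0.024]
scene carton0 0.97 [-0.248 -0.354  0.024]
scene carton0 0.87 [-0.069 -0.12   0.024]
scene carton0 0.69 [ 0.077 -0.12   0.024]
scene carton0 0.54 [-0.233 -0.24   0.024]
scene crank 0.8 [-0.067  0.136  0.101]
side pocket1 0.68 [ 0.054 -0.118  0.024]
side pocket1 0.61 [-0.061 -0.125  0.024]
side pocket1 0.61 [-0.001 -0.117  0.024]
side carton0 0.69 [-0.275 -0.206  0.024]
side carton0 0.65 [-0.135 -0.504  0.024]
side carton0 0.63 [-0.074 -0.139  0.024]
side carton0 0.6 [-0.29  -0.325  0.024]
side crank 0.7 [-0.05   0.119  0.101]
side crank 0.34 [-0.11  -0.015  0.101]
side crank 0.18 [-0.13  -0.011  0.101]
```

>>> apply_moves(series="-0.6 0.6 0 0 0 0 -1; -0.8 0.8 0 0 0 0 -1; -0.8 0.8 -1 0 0 0 -1; -0.8 0.8 -2 0 0 0 -1; -0.8 0.8 -3 0 0 0 -1")

```text
clock: 34.78
position: [0.4898, 0.1024, 0.2089]
orientation: [-0.002, 0.699, 0.716, -0.001]
force: [0.6, -0.6, 0.9]
grip_width: 0.006
grip_force: 0.0
```

>>> apply_moves(series="0 0 -0.8 0 0 0 -1; -0.8 0.2 -0.8 0 0 0 -1; -1.6 0.4 -0.8 0 0 0 -1; -2.4 0.5 -0.8 0 0 0 -1; -3.2 0.6 -0.8 0 0 0 -1")

```text
clock: 35.2
position: [0.5179, -0.0258, 0.2404]
orientation: [-0.001, 0.698, 0.716, 0.001]
force: [0.5, -1.0, -0.2]
grip_width: 0.002
grip_force: 0.0
```

Run:
```python
from h import *
s=r.sense();print(s["position"],s["force"],shift([.532,-.114,.2],.03))
k=r.calibration("wrist");r.read_camera("wrist")
for d in r.tip_of("wrist","plunger_top"): print(d,onz(k,d["centre"],.177))
```

```text
[ 0.51785554 -0.02576508  0.2404141 ] [ 0.52626485 -0.98183016 -0.23279638] [-2.216  0.298  1.007 -0.045]
```

>>> apply_moves(series="-0.7 0.1 0 0 0 0 -1; -1.4 0.2 0.3 0 0 0 -1; -2.2 0.3 0.7 0 0 0 -1; -2.2 0.3 1.1 0 0 0 -1; -2.2 0.3 1.1 0 0 0 -1")

```text
clock: 35.72
position: [0.5296, -0.1143, 0.1929]
orientation: [-0.003, 0.7, 0.714, -0.002]
force: [-1.1, 0.0, 0.3]
grip_width: 0.006
grip_force: 0.0
```

Run:
```python
from h import *
r.read_camera("scene");s=r.sense();print(s["position"],s["force"],shift([.532,-.114,.15],.03))
ks=r.calibration("scene")
for d in r.tip_of("scene","plunger_top"): print(d,onz(ks,d["centre"],.177),proj(ks,[.532,-.114,.177]))
```

```text
[ 0.5306776  -0.11231134  0.19471497] [-0.575095    0.03103344 -0.03881689] [-0.047  0.037  1.118 -0.062]
{'centre': [263.1, 207.0], 'conf': 0.75} [[ 0.5295759  -0.11452974  0.177     ]] [[263.88657114 207.39464892]]
```

Well aligned; press down.

>>> apply_moves(series="-0.05 0 0.3 0 0 0 -1; -0.05 0 0.5 0 0 0 -1; -0.05 0 0.7 0 0 0 -1; -0.05 0 0.9 0 0 0 -1; -0.05 0 1.1 0 0 0 -1")

```text
clock: 36.23
position: [0.5332, -0.1137, 0.1562]
orientation: [0.001, 0.698, 0.716, 0.001]
force: [-20.3, 0.3, 78.8]
grip_width: 0.004
grip_force: 39.4
```

>>> apply_moves(series="0 0 0.1 0 0 0 -1; 0 0 0.2 0 0 0 -1; 0 0 0.3 0 0 0 -1; 0 0 0.3 0 0 0 -1; 0 0 0.3 0 0 0 -1")

```text
clock: 36.65
position: [0.5333, -0.1137, 0.1562]
orientation: [0.005, 0.699, 0.716, -0.001]
force: [-27.6, 1.4, 85.9]
grip_width: 0.005
grip_force: 42.8
```

>>> apply_moves(series="0 0 -0.2 0 0 0 -1; 0 0 -0.4 0 0 0 -1; 0 0 -0.8 0 0 0 -1; 0 0 -1.3 0 0 0 -1; 0 0 -2 0 0 0 -1")

```text
clock: 37.07
position: [0.5311, -0.1146, 0.2205]
orientation: [-0.001, 0.698, 0.716, -0.001]
force: [1.2, 0.1, -0.7]
grip_width: 0.006
grip_force: 0.0
```

>>> apply_moves(series="0.9 -0.1 -0.4 0 0 0 -1; 1.8 -0.2 -0.4 0 0 0 -1; 2.7 -0.3 -0.4 0 0 0 -1; 3.6 -0.4 -0.4 0 0 0 -1; 4.4 -0.6 -0.4 0 0 0 -1")

```text
clock: 37.48
position: [0.5039, 0.0631, 0.237]
orientation: [0.0, 0.698, 0.716, 0.001]
force: [0.0, -0.4, 0.6]
grip_width: 0.007
grip_force: 0.0
```

```bash
python3 look.py w15; python3 post.py 178 1 15 35
```

```text
[0.50101121 0.07171551 0.23771063] [-0.0258  0.0694  0.2377] 0.20389531035215247 [-2.4  4.1  0.4]
wheel_axis 0.96 [306. 116.] [0.5235 0.1363 0.106 ] [-0.0018  0.1334  0.106 ]
wheel_axis 0.4 [496. 197.] [0.697  0.0717 0.106 ] [0.1702 0.0651 0.106 ]
crank 0.72 [245. 119.] [0.4721 0.1329 0.101 ] [-0.0533  0.1312  0.101 ]
pocket1 0.18 [474. 350.] [ 0.7616 -0.1504  0.024 ] [ 0.2298 -0.1584  0.024 ]
pos [0.5038 0.0612 0.2368] w 0.5 approach [ 2.49 -0.62] down 3.74
253.0 -0.53 -0.33 0 0 0 0 -1; -0.86 -0.48 0 0 0 0 -1; -1.17 -0.36 0 0 0 0 -1; -1.43 -0.15 0 0 0 0 -1; -1.68 0.12 0 0 0 0 -1
328.0 -0.25 0.31 0 0 0 0 -1; -0.41 0.64 0 0 0 0 -1; -0.45 0.97 0 0 0 0 -1; -0.32 1.28 0 0 0 0 -1; -0.11 1.54 0 0 0 0 -1
403.0 0.27 0.31 0 0 0 0 -1; 0.58 0.72 0 0 0 0 -1; 0.91 1.05 0 0 0 0 -1; 1.24 1.20 0 0 0 0 -1; 1.55 1.07 0 0 0 0 -1
478.0 0.26 -0.20 0 0 0 0 -1; 0.51 -0.47 0 0 0 0 -1; 0.76 -0.78 0 0 0 0 -1; 0.92 -1.11 0 0 0 0 -1; 0.96 -1.44 0 0 0 0 -1
553.0 -0.13 -0.31 0 0 0 0 -1; -0.33 -0.57 0 0 0 0 -1; -0.60 -0.89 0 0 0 0 -1; -0.91 -1.29 0 0 0 0 -1; -1.24 -1.62 0 0 0 0 -1
628.0 -0.33 -0.15 0 0 0 0 -1; -0.64 -0.02 0 0 0 0 -1; -0.90 0.18 0 0 0 0 -1; -1.15 0.45 0 0 0 0 -1; -1.40 0.76 0 0 0 0 -1
703.0 -0.16 0.33 0 0 0 0 -1; -0.20 0.66 0 0 0 0 -1; -0.07 0.97 0 0 0 0 -1; 0.13 1.23 0 0 0 0 -1; 0.40 1.55 0 0 0 0 -1
```

>>> apply_moves(series="0.83 -0.2 0 0 0 0 -1; 1.66 -0.4 0 0 0 0 -1; 2.49 -0.62 0 0 0 0 -1; 2.49 -0.62 0.8 0 0 0 -1; 2.49 -0.62 1.6 0 0 0 -1")

```text
clock: 38.1
position: [0.4787, 0.1605, 0.1735]
orientation: [0.001, 0.698, 0.716, 0.003]
force: [0.3, -0.3, -0.9]
grip_width: 0.004
grip_force: 0.0
```

>>> apply_moves(series="0 0 0 0 0 0 -1; 0 0 0.7 0 0 0 -1; 0 0 1.4 0 0 0 -1; 0 0 2.12 0 0 0 -1; 0 0 2.12 0 0 0 -1")

```text
clock: 38.52
position: [0.4755, 0.1552, 0.0843]
orientation: [-0.001, 0.7, 0.714, -0.004]
force: [-0.2, -0.2, 0.3]
grip_width: 0.005
grip_force: 0.0
```

>>> apply_moves(series="-0.53 -0.33 0 0 0 0 -1; -0.86 -0.48 0 0 0 0 -1; -1.17 -0.36 0 0 0 0 -1; -1.43 -0.15 0 0 0 0 -1; -1.68 0.12 0 0 0 0 -1")

```text
clock: 38.93
position: [0.4835, 0.0911, 0.0897]
orientation: [-0.0, 0.699, 0.715, 0.0]
force: [-1.2, 2.2, 0.5]
grip_width: 0.006
grip_force: 1.3
```

>>> apply_moves(series="-0.25 0.31 0 0 0 0 -1; -0.41 0.64 0 0 0 0 -1; -0.45 0.97 0 0 0 0 -1; -0.32 1.28 0 0 0 0 -1; -0.11 1.54 0 0 0 0 -1")

```text
clock: 39.35
position: [0.5464, 0.0834, 0.0893]
orientation: [0.002, 0.701, 0.713, -0.002]
force: [-1.1, -2.9, -0.6]
grip_width: 0.006
grip_force: 1.6
```

```bash
python3 look.py w16
```

```text
[0.54912284 0.08707521 0.08966245] [0.0227 0.0837 0.0897] 0.8322684854260922 [ 2.9 -0.2 -1. ]
wheel_axis 0.58 [226. 162.] [0.5225 0.1358 0.106 ] [-0.0028  0.133   0.106 ]
crank 0.97 [316. 236.] [0.5631 0.1013 0.101 ] [0.037  0.0976 0.101 ]
```

>>> apply_moves(series="0.27 0.31 0 0 0 0 -1; 0.58 0.72 0 0 0 0 -1; 0.91 1.05 0 0 0 0 -1; 1.24 1.20 0 0 0 0 -1; 1.55 1.07 0 0 0 0 -1")

```text
clock: 39.97
position: [0.5898, 0.1498, 0.0881]
orientation: [0.002, 0.7, 0.714, 0.002]
force: [6.1, -1.4, -2.2]
grip_width: 0.007
grip_force: 2.4
```

>>> apply_moves(series="0.26 -0.20 0 0 0 0 -1; 0.51 -0.47 0 0 0 0 -1; 0.76 -0.78 0 0 0 0 -1; 0.92 -1.11 0 0 0 0 -1; 0.96 -1.44 0 0 0 0 -1")

```text
clock: 40.38
position: [0.5289, 0.189, 0.0889]
orientation: [0.001, 0.699, 0.715, 0.002]
force: [4.5, -2.9, 0.4]
grip_width: 0.004
grip_force: 2.1
```

>>> apply_moves(series="-0.13 -0.31 0 0 0 0 -1; -0.33 -0.57 0 0 0 0 -1; -0.60 -0.89 0 0 0 0 -1; -0.91 -1.29 0 0 0 0 -1; -1.24 -1.62 0 0 0 0 -1")

```text
clock: 40.8
position: [0.4648, 0.1402, 0.0892]
orientation: [-0.0, 0.698, 0.716, 0.004]
force: [3.2, 3.6, -0.5]
grip_width: 0.005
grip_force: 1.9
```

>>> apply_moves(series="-0.33 -0.15 0 0 0 0 -1; -0.64 -0.02 0 0 0 0 -1; -0.90 0.18 0 0 0 0 -1; -1.15 0.45 0 0 0 0 -1; -1.40 0.76 0 0 0 0 -1")

```text
clock: 41.22
position: [0.4933, 0.0831, 0.0883]
orientation: [-0.002, 0.698, 0.716, -0.001]
force: [-2.4, 1.6, -0.4]
grip_width: 0.007
grip_force: 1.5
```

```bash
python3 look.py w17
```

```text
[0.49718974 0.07998868 0.0881254 ] [-0.0294  0.0777  0.0881] 0.2494321919275741 [ 1.6 -0.5  0.2]
wheel_axis 0.76 [352. 167.] [0.523  0.1347 0.106 ] [-0.0024  0.1318  0.106 ]
```

>>> apply_moves(series="-0.16 0.33 0 0 0 0 -1; -0.20 0.66 0 0 0 0 -1; -0.07 0.97 0 0 0 0 -1; 0.13 1.23 0 0 0 0 -1; 0.40 1.55 0 0 0 0 -1")

```text
clock: 41.83
position: [0.5545, 0.0978, 0.087]
orientation: [-0.001, 0.699, 0.715, -0.004]
force: [-1.7, -2.6, -0.3]
grip_width: 0.004
grip_force: 1.2
```

>>> apply_moves(series="0.08 0.12 0 0 0 0 -1; 0.16 0.23 0 0 0 0 -1; 0.24 0.34 0 0 0 0 -1; 0.33 0.44 0 0 0 0 -1; 0.42 0.52 0 0 0 0 -1")

```text
clock: 42.25
position: [0.5779, 0.1159, 0.0875]
orientation: [0.0, 0.699, 0.715, -0.001]
force: [-4.4, -6.8, 3.4]
grip_width: 0.004
grip_force: 4.4
```

>>> apply_moves(series="0.09 0.05 0 0 0 0 -1; 0.18 0.1 0 0 0 0 -1; 0.25 0.12 0 0 0 0 -1; 0.25 0.12 0 0 0 0 -1")

```text
clock: 42.58
position: [0.5794, 0.1158, 0.0867]
orientation: [0.003, 0.701, 0.713, -0.01]
force: [-7.4, -15.0, 7.7]
grip_width: 0.005
grip_force: 7.5
```

```bash
python3 look.py w18
```

```text
[0.57935658 0.11580319 0.08665524] [0.0535 0.1117 0.0867] 0.6627774154076795 [ -7.6 -15.2   8.3]
wheel_axis 0.62 [157. 235.] [0.5244 0.1359 0.106 ] [-0.0009  0.133   0.106 ]
crank 0.86 [265. 237.] [0.5726 0.1341 0.101 ] [0.0472 0.1301 0.101 ]
```

>>> apply_moves(series="-0.5 -0.3 0 0 0 0 -1; -0.6 -0.4 0 0 0 0 -1; -0.6 -0.4 -1 0 0 0 -0.5; -0.6 -0.4 -2 0 0 0 0; -0.6 -0.4 -3 0 0 0 0.1")

```text
clock: 43.2
position: [0.5673, 0.1039, 0.209]
orientation: [-0.001, 0.699, 0.715, 0.001]
force: [0.0, -0.3, 0.1]
grip_width: 0.169
grip_force: 0.0
```

>>> apply_moves(series="0 0 -0.8 0 0 0 0.1; -0.8 -0.2 -1.1 0 0 0 0.1; -1.7 -0.4 -1.1 0 0 0 0.1; -2.6 -0.5 -1.1 0 0 0 0.1; -3.5 -0.7 -1.1 0 0 0 0.1")

```text
clock: 43.62
position: [0.5436, -0.038, 0.2526]
orientation: [0.001, 0.698, 0.716, 0.002]
force: [-0.7, -0.4, 0.7]
grip_width: 0.522
grip_force: 0.0
```

```bash
python3 cart.py wrist 0.024 w19
python3 - <<'E'
from h import *
print(shift([.5997,.0136,.0394],.03),shift([.4545,.0081,.0394],.03),r.sense()["grip_width"])
im=cv2.imread("pics/w19.png");cv2.imwrite("pics/w19c.png",cv2.resize(im[40:300,100:460],None,fx=2,fy=2,interpolation=cv2.INTER_CUBIC))
E
```

```text
[ 0.5418 -0.0496  0.2514]
0.7 [339. 142.  42.  66.] [232. 227. 203.] fit [0.6016 0.0101 0.0262] rms 0.76 to tip z 0.038 [ 1.408  1.495  5.325 -0.149]
0.56 [200. 145.  48.  68.] [230. 226. 201.] fit [0.4578 0.0026 0.0166] rms 0.93 to tip z 0.038 [ 1.26  -2.102  5.325 -0.057]
[ 1.497  1.447  5.289 -0.185] [ 1.398 -2.184  5.289 -0.185] 0.5466550253878016
```

>>> apply_moves(series="0.5 0.5 0 0 0 0 0.2; 1 1 0 0 0 0 0.2; 1.45 1.46 0.6 0 0 -0.15 0.2; 1.45 1.46 1.4 0 0 -0.15 0.2; 1.45 1.46 2.2 0 0 -0.15 0.2")

```text
clock: 44.13
position: [0.6017, 0.0257, 0.1636]
orientation: [0.0, 0.692, 0.722, 0.003]
force: [0.5, -1.5, 0.4]
grip_width: 0.604
grip_force: 0.0
```

>>> apply_moves(series="0 0 0.6 0 0 0 0.2; 0 0 1.2 0 0 0 0.2; 0 0 1.7 0 0 0 0.2; 0 0 1.9 0 0 0 0.2; 0 0 1.9 0 0 0 0.2")

```text
clock: 44.55
position: [0.5986, 0.0223, 0.0857]
orientation: [-0.002, 0.693, 0.721, -0.001]
force: [0.3, -1.3, 0.3]
grip_width: 0.603
grip_force: 0.0
```

Run:
```python
from h import *
r.read_camera("scene")
s=r.sense();print(s["position"],s["force"],s["grip_width"]);print(shift([.6005,.0125,.04],.03))
```

```text
[0.59971488 0.02228589 0.08733101] [-0.34615294  0.29987599  0.45819294] 0.6002737058895132
[-0.247  0.01   1.183  0.085]
```

>>> apply_moves(series="-0.24 0.01 0 0 0 0.08 0.2; -0.24 0.01 0.4 0 0 0.08 0.2; -0.24 0.01 0.8 0 0 0.08 0.2; -0.24 0.01 1.18 0 0 0.08 0.2; -0.24 0.01 1.18 0 0 0.08 -1", newtons=25)

```text
clock: 45.02
position: [0.5997, 0.0101, 0.0394]
orientation: [-0.0, 0.697, 0.717, -0.001]
force: [0.1, 0.0, -1.0]
grip_width: 0.564
grip_force: 0.0
```

>>> apply_moves(series="0 0 0 0 0 0 -1; 0 0 0 0 0 0 -1; 0 0 0 0 0 0 -1; 0 0 0 0 0 0 -1; 0 0 0 0 0 0 -1")

```text
clock: 45.43
position: [0.6011, 0.0111, 0.042]
orientation: [0.001, 0.697, 0.717, 0.001]
force: [-1.5, -1.8, 6.3]
grip_width: 0.406
grip_force: 25.0
```

>>> apply_moves(series="0 0 -0.8 0 0 0 -1; 0 0 -1.7 0 0 0 -1; 0 0 -2.6 0 0 0 -1; 0 0 -3.5 0 0 0 -1; 0 0 -4.4 0 0 0 -1")

```text
clock: 45.85
position: [0.6002, 0.0115, 0.2184]
orientation: [0.0, 0.696, 0.718, 0.0]
force: [0.2, 0.3, -0.7]
grip_width: 0.407
grip_force: 25.0
```

>>> apply_moves(series="0.8 -0.1 -0.4 0 0 0 -1; 1.7 -0.2 -0.4 0 0 0 -1; 2.6 -0.3 -0.4 0 0 0 -1; 3.5 -0.4 -0.4 0 0 0 -1; 4.4 -0.5 -0.4 0 0 0 -1")

```text
clock: 46.27
position: [0.5748, 0.1883, 0.2329]
orientation: [0.0, 0.697, 0.717, 0.001]
force: [0.7, -0.6, -0.8]
grip_width: 0.406
grip_force: 25.0
```

Run:
```python
from h import *
k=r.calibration("wrist");im=r.read_camera("wrist");cv2.imwrite("pics/o1.png",im[:,:,::-1]);s=r.sense();print(s["position"],s["grip_width"])
for o in r.outline_of("wrist","outtray")[:1]+[]:
    m=o["region"].astype(np.uint8); cs=max(cv2.findContours(m,0,2)[0],key=cv2.contourArea)[:,0]
    b=cv2.minAreaRect((onz(k,cs,.026)[:,:2]*1000).astype(np.float32)); print(round(o["conf"],2),np.round(o["extent"]),np.round(b[0]),np.round(b[1]),round(b[2],1))
for d in r.tip_of("wrist","outtray_in"): print(d,onz(k,d["centre"],.005))
for c in("scene","side"):
    k=r.calibration(c);r.read_camera(c)
    o=r.outline_of(c,"outtray")[0];m=o["region"].astype(np.uint8); cs=max(cv2.findContours(m,0,2)[0],key=cv2.contourArea)[:,0].astype(float)
    def res(v):
        L=[[sx*.145,sy*.07,z] for sx in(-1,1) for sy in(-1,1) for z in(0,.026)]
        h=cv2.convexHull(proj(k,press_pts(*v,L)).astype(np.float32)); return [cv2.pointPolygonTest(h,tuple(q),True) for q in cs]
    f=least_squares(res,[.494,.37,.08],loss="soft_l1",x_scale=[.01,.01,.1],diff_step=1e-3);print(c,f.x,np.std(res(f.x)))
```

```text
[0.57121574 0.20003382 0.23354056] 0.4045120196198494
0.71 [214.  46. 297.  92.] [506. 330.] [293.  87.] 0.8
{'centre': [216.7, 9.3], 'conf': 0.78} [[0.50337049 0.36799537 0.005     ]]
scene [0.50682919 0.37178995 0.09867865] 4.260502041952095
side [ 0.70155011 -0.07239291 -5.62964634] 1.533339862789578
```

>>> apply_moves(series="0.9 -0.07 0 0 0 -0.1 -1; 1.8 -0.14 0 0 0 -0.2 -1; 2.7 -0.2 0 0 0 -0.3 -1; 3.6 -0.27 0.3 0 0 -0.4 -1; 4.4 -0.34 0.7 0 0 -0.55 -1")

```text
clock: 47.03
position: [0.5578, 0.3635, 0.2057]
orientation: [0.0, 0.676, 0.736, 0.002]
force: [0.5, -0.4, -1.0]
grip_width: 0.406
grip_force: 25.0
```

>>> apply_moves(series="0 0 0.7 0 0 0 -1; 0 0 1.4 0 0 0 -1; 0 0 2.1 0 0 0 -1; 0 0 2.8 0 0 0 -1; 0 0 2.8 0 0 0 -1")

```text
clock: 47.45
position: [0.5545, 0.3567, 0.0857]
orientation: [-0.0, 0.677, 0.736, -0.006]
force: [-2.0, -0.3, -1.7]
grip_width: 0.409
grip_force: 25.0
```

Run:
```python
from h import *
r.read_camera("scene")
s=r.sense();print(s["position"],s["force"],s["grip_width"]);print(shift([.561,.378,.024],.085))
```

```text
[0.55581382 0.35847638 0.08903204] [ 0.14224747 -0.36370465  0.26549352] 0.4063430003007027
[ 0.484  0.18   1.622 -0.005]
```

>>> apply_moves(series="0.48 0.18 0 0 0 0 -1; 0.48 0.18 0.5 0 0 0 -1; 0.48 0.18 1 0 0 0 -1; 0.48 0.18 1.4 0 0 0 -1; 0.48 0.18 1.6 0 0 0 -1")

```text
clock: 47.92
position: [0.5629, 0.3811, 0.0285]
orientation: [0.0, 0.676, 0.737, 0.0]
force: [-0.3, -1.3, -0.7]
grip_width: 0.401
grip_force: 25.0
```

>>> apply_moves(series="0 0 0 0 0 0 -1; 0 0 0.05 0 0 0 -1; 0 0 0.05 0 0 0 -1")

```text
clock: 48.17
position: [0.563, 0.3826, 0.0281]
orientation: [0.0, 0.676, 0.737, 0.002]
force: [-0.2, -0.1, -1.1]
grip_width: 0.411
grip_force: 25.0
```

>>> apply_moves(series="0 0 0.05 0 0 0 -1; 0 0 0.1 0 0 0 -1; 0 0 0.1 0 0 0 -1; 0 0 0.1 0 0 0 -1")

```text
clock: 48.5
position: [0.5624, 0.3825, 0.0231]
orientation: [0.0, 0.676, 0.737, 0.001]
force: [0.6, 0.3, 2.0]
grip_width: 0.408
grip_force: 25.0
```

>>> apply_moves(series="0 0 0.03 0 0 0 -1; 0 0 0.06 0 0 0 -1; 0 0 0.06 0 0 0 -1; 0 0 0.06 0 0 0 -1")

```text
clock: 48.83
position: [0.5624, 0.3825, 0.023]
orientation: [0.001, 0.676, 0.737, 0.001]
force: [-2.7, -2.7, 11.1]
grip_width: 0.407
grip_force: 25.0
```

>>> apply_moves(series="0 0 -0.05 0 0 0 0.2; 0 0 -0.05 0 0 0 0.2; 0 0 -0.05 0 0 0 0.2; 0 0 -0.05 0 0 0 0.2; 0 0 -0.05 0 0 0 0.2")

```text
clock: 49.25
position: [0.5616, 0.3817, 0.0213]
orientation: [-0.0, 0.676, 0.737, -0.0]
force: [0.0, -0.6, -0.4]
grip_width: 0.601
grip_force: 0.0
```

>>> apply_moves(series="0 0 -0.9 0 0 0 0.2; 0 0 -1.9 0 0 0 0.2; 0 0 -2.9 0 0 0 0.2; 0 0 -3.9 0 0 0 0.2; 0 0 -4.9 0 0 0 0.2")

```text
clock: 49.67
position: [0.5615, 0.3817, 0.2195]
orientation: [-0.0, 0.676, 0.737, -0.0]
force: [0.7, 0.3, -0.9]
grip_width: 0.605
grip_force: 0.0
```

>>> apply_moves(series="-0.9 -0.35 0 0 0 0 0.2; -1.8 -0.7 0 0 0 0 0.2; -2.7 -1.05 0 0 0 0 0.2; -3.6 -1.4 0 0 0 0 0.2; -4.5 -1.73 0 0 0 0 0.2")

```text
clock: 50.08
position: [0.5075, 0.1949, 0.2176]
orientation: [0.0, 0.675, 0.737, -0.0]
force: [1.2, 0.5, 0.3]
grip_width: 0.606
grip_force: 0.0
```

>>> apply_moves(series="-0.9 -0.35 0 0 0 0.1 0.2; -1.8 -0.7 0 0 0 0.2 0.2; -2.7 -1.05 0 0 0 0.3 0.2; -3.6 -1.4 0 0 0 0.45 0.2; -4.5 -1.73 0 0 0 0.55 0.2")

```text
clock: 50.5
position: [0.4543, 0.0096, 0.2178]
orientation: [-0.0, 0.697, 0.717, -0.0]
force: [0.3, -0.4, -0.3]
grip_width: 0.601
grip_force: 0.0
```

Run:
```python
from h import *
s=r.sense();k=r.calibration("scene");r.read_camera("scene");print(s["position"],s["grip_width"])
for d in r.tip_of("scene","carton0"): print(round(d["conf"],2),onz(k,d["centre"],.024).round(3),onz(k,d["centre"],.005).round(3))
s=r.sense();print(s["position"],shift([.4555,.0065,.04],.03))
```

```text
[0.45425101 0.00962973 0.21780559] 0.6005257177776867
0.78 [[ 0.306 -0.246  0.024]] [[ 0.29  -0.238  0.005]]
0.71 [[0.455 0.009 0.024]] [[0.442 0.022 0.005]]
0.67 [[ 0.442 -0.526  0.024]] [[ 0.429 -0.523  0.005]]
0.66 [[ 0.283 -0.364  0.024]] [[ 0.267 -0.358  0.005]]
0.6 [[0.597 0.383 0.024]] [[0.587 0.402 0.005]]
[0.45324206 0.00341278 0.21698495] [ 0.099  0.075  4.424 -0.124]
```

>>> apply_moves(series="0.05 0.06 0.9 0 0 -0.1 0.2; 0.05 0.06 1.8 0 0 -0.1 0.2; 0.05 0.06 2.7 0 0 -0.1 0.2; 0.05 0.06 3.3 0 0 -0.1 0.2; 0.05 0.06 3.3 0 0 -0.1 0.2")

```text
clock: 51.02
position: [0.4545, 0.0137, 0.0821]
orientation: [-0.003, 0.692, 0.722, -0.003]
force: [-0.9, -0.2, 0.2]
grip_width: 0.597
grip_force: 0.0
```

Run:
```python
from h import *
r.read_camera("scene")
s=r.sense();print(s["position"],s["force"]);print(shift([.4555,.007,.04],.03))
```

```text
[0.45613222 0.01403496 0.08424484] [ 0.61112188 -0.02956375  0.10455206]
[-0.176 -0.017  1.106  0.111]
```

>>> apply_moves(series="-0.17 -0.02 0 0 0 0.1 0.2; -0.17 -0.02 0.4 0 0 0.1 0.2; -0.17 -0.02 0.8 0 0 0.1 0.2; -0.17 -0.02 1.1 0 0 0.1 0.2; -0.17 -0.02 1.1 0 0 0.1 -1")

```text
clock: 51.48
position: [0.4576, 0.0061, 0.0422]
orientation: [0.0, 0.697, 0.717, 0.0]
force: [0.0, 0.0, -0.1]
grip_width: 0.566
grip_force: 0.0
```

>>> apply_moves(series="0 0 0 0 0 0 -1; 0 0 0 0 0 0 -1; 0 0 0 0 0 0 -1; 0 0 0 0 0 0 -1; 0 0 0 0 0 0 -1")

```text
clock: 51.9
position: [0.458, 0.0064, 0.0433]
orientation: [0.001, 0.697, 0.717, 0.001]
force: [-1.0, 0.5, 6.8]
grip_width: 0.402
grip_force: 25.0
```

>>> apply_moves(series="0 0 -0.8 0 0 0 -1; 0 0 -1.7 0 0 0 -1; 0 0 -2.6 0 0 0 -1; 0 0 -3.5 0 0 0 -1; 0 0 -4.6 0 0 0 -1")

```text
clock: 52.32
position: [0.4558, 0.0063, 0.2249]
orientation: [-0.001, 0.697, 0.718, -0.001]
force: [0.8, -0.5, -1.7]
grip_width: 0.405
grip_force: 25.0
```

>>> apply_moves(series="0.8 0 -0.2 0 0 0 -1; 1.7 0 -0.2 0 0 0 -1; 2.6 0 -0.2 0 0 0 -1; 3.5 0 -0.2 0 0 0 -1; 4.4 0 -0.2 0 0 0 -1")

```text
clock: 52.73
position: [0.4514, 0.1835, 0.2321]
orientation: [0.0, 0.697, 0.717, 0.0]
force: [1.1, -0.3, -1.2]
grip_width: 0.405
grip_force: 25.0
```

```bash
python3 cart.py scene 0.005 s5; python3 cart.py wrist 0.005 o2
python3 - <<'E'
from h import *
import cv2
im=cv2.imread("pics/s5.png");a=cv2.resize(im[120:220,290:430],None,fx=4,fy=4,interpolation=cv2.INTER_CUBIC)[:, :560]
b=cv2.imread("pics/o2.png")[:200]
print(a.shape,b.shape);cv2.imwrite("pics/cmb.png",np.vstack([a,b]))
print(r.sense()["position"],r.sense()["grip_width"],shift([.441,.37,.2],.085))
E
```

```text
[0.4498 0.1942 0.2332]
0.85 [316. 132.  22.  26.] [84. 83. 69.] fit [0.274  0.3851 0.2094] rms 1.28 to tip z 0.019 [ 5.008 -4.204  5.374 -1.603]
0.74 [122. 305.  31.  17.] [22. 22. 21.] fit [ 0.4209 -0.5202 -0.0914] rms 1.35 to tip z 0.019 [-17.757  -1.476   5.223   1.27 ]
0.7 [177. 220.  12.  23.] [114.5  24.   20. ] fit [ 0.2734 -0.2334 -0.2284] rms 2.67 to tip z 0.019 [-10.44   -4.862   5.267   2.578]
0.69 [140. 236.  24.  23.] [15. 81. 76.] fit [ 0.2587 -0.3542 -0.2983] rms 0.87 to tip z 0.019 [-13.442  -5.354   5.245   3.245]
0.58 [387. 172.  20.  22.] [85. 84. 76.] fit [0.5798 0.4013 0.0812] rms 0.76 to tip z 0.019 [ 5.095  3.45   5.388 -0.378]
[0.4506 0.1862 0.2322]
0.94 [283. 269.  85. 152.] [131. 127. 109.] fit [0.4385 0.1376 0.239 ] rms 24.95 to tip z 0.019 [-1.132 -0.356  5.319 -1.969]
0.62 [418.   9.  50.  14.] [116. 113.  98.] fit [ 0.5628  0.3893 -1.5292] rms 3.75 to tip z 0.019 [ 5.056  2.959  5.318 14.917]
(400, 560, 3) (200, 560, 3)
[0.45120658 0.18334356 0.23175018] 0.4078873497574067 [ 4.672 -0.102  0.793 -0.498]
```

View pics/cmb.png

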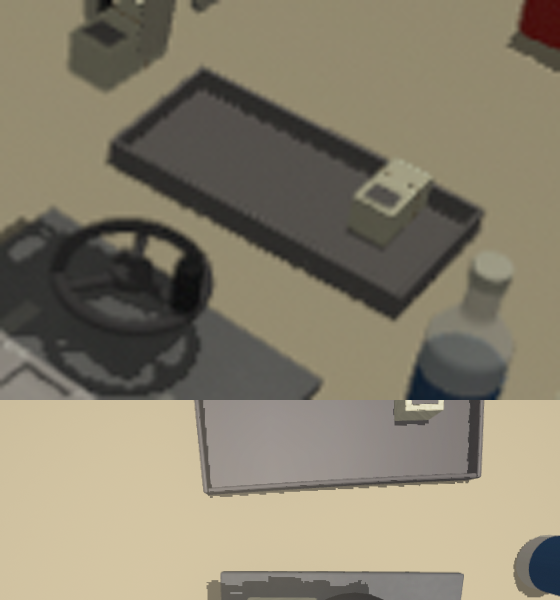

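The combined view shows the stamped carton upright in the out-tray at its right-hand side (390,200), towards the far wall. The lower half shows the tray's near corners at (208,94) and (481,76) and the carton's near bottom edge at (396,24)–(434,22) in the wrist image.

Run:
```python
from h import *
k=r.calibration("wrist")
c=onz(k,[[208,94],[481,76]],.026)[:,:2];d=c[1]-c[0];yaw=np.arctan2(d[1],d[0]);print(c,np.linalg.norm(d),yaw)
m=c.mean(0)+.07*np.array([-np.sin(yaw),np.cos(yaw)]);print("tray",m)
b=onz(k,[[396,24],[434,22]],.005)[:,:2];bc=b.mean(0)+.034*np.array([-np.sin(yaw),np.cos(yaw)]);print("B",b,bc,press_pts(0,0,-yaw,[[*(bc-m),0]]))
t=press_pts(*m,yaw,[[-.06,0,0]])[0];print(t,shift([t[0],t[1],.2],yaw))
```

```text
[[0.37348564 0.27592715]
 [0.65405632 0.30508213]] 0.28208140602873694 0.10354153199716151
tray [0.50653602 0.36012974]
B [[0.56625248 0.35497462]
 [0.60656996 0.35927673]] [0.5828971  0.39094358] [[0.07913693 0.02275639 0.        ]]
[0.44685736 0.35392835 0.        ] [ 4.266  0.031  0.793 -0.675]
```

>>> apply_moves(series="0.9 0 0 0 0 -0.1 -1; 1.8 0 0 0 0 -0.2 -1; 2.7 0 0 0 0 -0.35 -1; 3.6 0 0.3 0 0 -0.5 -1; 4.3 0.03 0.8 0 0 -0.65 -1")

```text
clock: 53.35
position: [0.4493, 0.3567, 0.2013]
orientation: [0.0, 0.672, 0.74, 0.003]
force: [0.3, 0.0, -2.0]
grip_width: 0.406
grip_force: 25.0
```

>>> apply_moves(series="0 0 0.7 0 0 0 -1; 0 0 1.4 0 0 0 -1; 0 0 2.1 0 0 0 -1; 0 0 2.8 0 0 0 -1; 0 0 2.8 0 0 0 -1")

```text
clock: 53.77
position: [0.4466, 0.3486, 0.0822]
orientation: [0.0, 0.673, 0.74, -0.006]
force: [0.3, -1.6, -1.8]
grip_width: 0.407
grip_force: 25.0
```

Run:
```python
from h import *
r.read_camera("scene")
s=r.sense();print(s["position"],s["force"],s["grip_width"]);print(shift([.448,.359,.0245],.1))
```

```text
[0.44763754 0.35041811 0.08505382] [ 0.12322393 -0.1016114  -1.04057169] 0.40525467517624264
[ 0.221  0.037  1.512 -0.049]
```

>>> apply_moves(series="0.2 0.04 0 0 0 0 -1; 0.2 0.04 0.5 0 0 0 -1; 0.2 0.04 1 0 0 0 -1; 0.2 0.04 1.35 0 0 0 -1; 0.2 0.04 1.5 0 0 0 -1")

```text
clock: 54.23
position: [0.4498, 0.3631, 0.0282]
orientation: [0.0, 0.672, 0.74, 0.001]
force: [-0.3, 0.2, -0.8]
grip_width: 0.404
grip_force: 25.0
```

>>> apply_moves(series="0 0 0 0 0 0 -1; 0 0 0.04 0 0 0 -1; 0 0 0.08 0 0 0 -1; 0 0 0.08 0 0 0 -1")

```text
clock: 54.57
position: [0.4495, 0.3632, 0.0255]
orientation: [0.0, 0.672, 0.741, 0.001]
force: [0.2, -0.3, -1.6]
grip_width: 0.407
grip_force: 25.0
```

>>> apply_moves(series="0 0 0.04 0 0 0 -1; 0 0 0.08 0 0 0 -1; 0 0 0.08 0 0 0 -1; 0 0 0.08 0 0 0 -1")

```text
clock: 54.9
position: [0.4495, 0.3632, 0.0244]
orientation: [0.001, 0.672, 0.741, 0.001]
force: [-2.2, -2.7, 12.8]
grip_width: 0.408
grip_force: 25.0
```

>>> apply_moves(series="0 0 0 0 0 0 0.2; 0 0 0 0 0 0 0.2; 0 0 0 0 0 0 0.2; 0 0 0 0 0 0 0.2; 0 0 0 0 0 0 0.2")

```text
clock: 55.32
position: [0.4488, 0.3625, 0.0209]
orientation: [-0.0, 0.672, 0.741, -0.0]
force: [0.1, 0.1, -0.0]
grip_width: 0.595
grip_force: 0.0
```

>>> apply_moves(series="0 0 -0.8 0 0 0 0.2; 0 0 -1.7 0 0 0 0.2; 0 0 -2.6 0 0 0 0.2; 0 0 -3.6 0 0 0 0.2; 0 0 -4.6 0 0 0 0.2")

```text
clock: 55.73
position: [0.4484, 0.3621, 0.2065]
orientation: [-0.0, 0.672, 0.741, -0.001]
force: [0.3, -0.0, 0.1]
grip_width: 0.599
grip_force: 0.0
```

>>> apply_moves(series="-0.7 0 -0.5 0 0 0 0.2; -1.4 0 -1 0 0 0 0.2; -2.1 0 -1 0 0 0 0.2; -2.8 0 -1 0 0 0 0.2; -3.5 0 -1 0 0 0 0.2")

```text
clock: 56.15
position: [0.4625, 0.2219, 0.2454]
orientation: [0.0, 0.672, 0.741, 0.0]
force: [0.8, 0.0, 1.1]
grip_width: 0.599
grip_force: 0.0
```

```bash
python3 cart.py wrist 0.005 o3; python3 cart.py scene 0.005 s6
python3 - <<'E'
from h import *
for c in("scene","wrist"):
    k=r.calibration(c);r.read_camera(c)
    for q in("carton0","water","beaker","plates","crank"):
        z={"carton0":.005,"crank":.101}.get(q,0)
        print(c,q,[(round(d["conf"],2),onz(k,d["centre"],z)[0,:2].round(3).tolist()) for d in r.tip_of(c,q)])
E
```

```text
[0.464  0.2142 0.2444]
0.85 [283.  50.  42.  78.] [223. 219. 190.] fit [0.451  0.3589 0.1005] rms 0.86 to tip z 0.019 [ 3.589 -0.     5.618 -0.111]
0.74 [407.  28.  50.  55.] [179. 165. 140.] fit [0.5769 0.4051 0.0619] rms 0.94 to tip z 0.019 [4.459 3.236 5.611 0.258]
[0.4631 0.2204 0.2448]
0.87 [140. 236.  25.  25.] [16. 81. 76.] fit [ 0.2604 -0.3545 -0.1754] rms 0.44 to tip z 0.019 [-13.883  -6.41    5.648   2.59 ]
0.77 [175. 220.   9.  23.] [112.  23.  20.] fit [ 0.2805 -0.2344 -0.3473] rms 3.09 to tip z 0.019 [-10.942  -5.624   5.649   4.232]
0.72 [351. 158.  21.  18.] [85. 83. 75.] fit [0.4534 0.3591 0.3342] rms 1.28 to tip z 0.019 [ 3.414  0.098  5.654 -2.276]
0.67 [315. 313.  49.  43.] [174. 169. 149.] fit [ 0.7729 -0.1754 -0.6776] rms 7.89 to tip z 0.019 [-10.654   6.772   5.648   7.386]
0.65 [122. 306.  30.  19.] [22. 22. 22.] fit [ 0.4207 -0.5203 -0.7267] rms 0.72 to tip z 0.019 [-18.393  -2.82    5.646   7.854]
0.55 [388. 172.  16.  19.] [85.5 84.  75. ] fit [0.5717 0.4066 0.8758] rms 1.47 to tip z 0.019 [ 4.312  3.157  5.654 -7.448]
scene carton0 [(0.9, [0.43, -0.525]), (0.87, [0.281, -0.244]), (0.7, [0.263, -0.357]), (0.63, [0.587, 0.397]), (0.53, [0.453, 0.347])]
scene water [(0.62, [0.756, 0.221]), (0.17, [0.493, 0.373])]
scene beaker [(0.72, [0.775, 0.037])]
scene plates [(0.6, [0.78, -0.173]), (0.35, [0.538, 0.008])]
scene crank [(0.81, [0.553, 0.139])]
wrist carton0 [(0.76, [0.447, 0.361]), (0.74, [0.576, 0.405]), (0.25, [0.603, -0.009])]
wrist water [(0.59, [0.757, 0.229])]
wrist beaker []
wrist plates [(0.2, [0.546, 0.083])]
wrist crank []
```

Carton B seems to have been nudged towards the far wall of the out-tray. I'll check it from closer and recentre it.

>>> apply_moves(series="0.6 0.5 0 0 0 0 0.2; 1.2 1 0 0 0 0 0.2; 1.8 1.5 0 0 0 0 0.2; 2.4 2 0 0 0 0 0.2; 3 2.4 0 0 0 0 0.2")

```text
clock: 57.37
position: [0.5478, 0.3527, 0.2448]
orientation: [0.0, 0.672, 0.74, 0.0]
force: [1.2, 0.3, 0.2]
grip_width: 0.604
grip_force: 0.0
```

```bash
python3 cart.py wrist 0.005 o4
python3 - <<'E'
from h import *
k=r.calibration("wrist");r.read_camera("wrist")
o=r.outline_of("wrist","outtray")[0];m=o["region"].astype(np.uint8);cs=max(cv2.findContours(m,0,2)[0],key=cv2.contourArea)[:,0].astype(float)
cs=cs[(cs[:,1]>3)&(cs[:,0]>3)&(cs[:,0]<556)&(cs[:,1]<235)]
def res(v):
    L=[[sx*.145,sy*.07,z] for sx in(-1,1) for sy in(-1,1) for z in(0,.026)]
    h=cv2.convexHull(proj(k,press_pts(*v,L)).astype(np.float32)); return [cv2.pointPolygonTest(h,tuple(q),True) for q in cs]
f=least_squares(res,[.503,.367,.09],loss="soft_l1",x_scale=[.01,.01,.1],diff_step=1e-3);print(o["extent"],len(cs),f.x,np.std(res(f.x)))
E
```

```text
[0.548  0.3588 0.244 ]
0.81 [196. 169.  51.  69.] [218.  214.  183.5] fit [0.4519 0.3594 0.0709] rms 1.04 to tip z 0.019 [ 0.289 -2.331  5.628  0.289]
0.6 [312. 137.  38.  59.] [224. 219. 191.] fit [0.5765 0.4057 0.0967] rms 0.95 to tip z 0.019 [1.127 0.885 5.628 0.043]
[242.2, 166.8, 270.5, 127.1] 99 [0.50314131 0.37005104 0.10108694] 0.6525577198704452
```

```bash
python3 -c "
from bench import r
print(r.job_done())"
```

```text
the job is handed in; nothing more can be done
None
```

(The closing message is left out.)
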